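# Check a truss-rod bore with the collared gauge and present the tip for reading

### The arm

A 6-joint arm with a two-finger parallel gripper is mounted at the origin on the work surface. World frame = base frame: x ahead of the robot, y to its left, z up, the work surface at z = 0. Lengths are in m, angles in rad, forces in N, time in s.
With the tool pointing down it reaches from about 0.35 to 0.775 m from the base axis. Payload 5.5 kg.
Tool frame: the origin (TCP) lies midway between the tips of the shut fingers; the grasp point (between the pads) lies 19 mm behind it (env.grasp_offset is the z of the grasp point in the tool frame, in m); z points along the fingers, y is the direction in which the jaws open and shut (so a half turn about z gives the same grasp; the last joint's range is limited). The gripper opens to 85 mm and grips with 20 to 120 N. Pads are 22 mm wide; open, the fingers measure 114 mm over their backs; the gripper's body (76 mm by 85 mm) begins 54 mm behind the grasp point. The pads swing forward as they close: fully open they stand 13 mm farther back than shut.
Start: joints at [-1.459, 0.313, 0.046, 1.304, 0, 1.431], TCP at [0.143, -0.557, 0.207] pointing down, gripper open.
Joint ranges: [-2.76, 2.76], [-0.86, 1.69], [-1.03, 1.26], [-2.2, 2.34], [-1.47, 1.5], [-3.14, 3.14]. Speed limits (rad/s): [2.57, 2.57, 3.14, 3.14, 3.14, 3.14].

### API

Orientations are given as a rotation vector (axis times angle).
In Python, from rig import env gives the robot as it stands. The module is installed in compiled form; this text tells all that it offers.
- The arm moves only by the tool drive_tool, never from a script. Its argument "deltas" is a list of rows, each a list of 7 numbers: the shift along the tool's x, y, z in m, then the turn, a rotation vector about the tool's x, y, z in rad, then the finger opening in m, from 0 to 0.0854. A call has 1 to 5 rows; each row is the pose to reach, as a shift and turn from the pose commanded when the call began, along the tool's axes at that moment; what a row does not reach only later rows make up. A row lasts 1/10 s, in which the tool goes at most 50 mm and 8.59 degrees, less where a joint would pass 70% of its speed; a pose out of reach is approached as far as the arm can. A call with a gripper value outside its range is refused whole. The fingers move at their own pace and stop on an object; "grip_force" is the grip in N (left out, the last holds). Time passes only in rows, so rows that repeat a pose let the fingers close. It gives the time, the measured TCP pose, the force and the opening at its end, in the units of the state.
- env.sense(): the state, without advancing time (a new reading comes with each control period).
- env.grab_frame(name): name is "side" or "top" or "wrist"; returns a dict with "color" (480x640x3 uint8, blue, green, red), "range_z" (480x640 float32, m along the optical axis (not along the pixel's ray), 0 where there is no reading), "fx", "fy", "cx", "cy" (pixels), "D" ([k1, k2, p1, p2, k3] as OpenCV has them; the pictures are not rectified), "cam_to_world" (4x4, takes a point from camera to world coordinates); the wrist camera has in their place "T_tool_cam" (4x4, takes a point from camera to tool coordinates, whose origin is the TCP and whose axes are the flange's). Camera axes: x right, y down, z forward; pixel columns grow to the right and rows downward; lengths in m; the calibration is good to about 2 mm. A picture is of the moment at which its call begins: read the wrist's pose just before it.
- env.sign_off(): hands the job in, once; it reports no verdict.
The state is a dict: "clock": time; "qpos": joint angles; "joint_velocities": joint speeds; "tau": joint torques, N m; "ee_pos": TCP position; "eef_rot": TCP orientation; "wrist_force": force on the tool from outside, world axes, zero at the start; "torque": the same for the moment, N m; "gripper_width": finger opening in m.
Only numpy, scipy, OpenCV 4.12 (cv2) and the standard library are available. Lean on these libraries where they do the work, as an engineer would, in place of code of your own. Each camera call takes 0.05 s, during which the arm holds its last target. There are 200 camera calls.

### The job

On the luthier's bench, slide the round white-topped reading plate along the bench, without lifting it, until it stands wholly on the cork disc. Then take the collared gauge rod from its cradle, push it into the sloping brass guide tube in the guitar neck until the collar stops fully home against the tube's mouth, draw it right out again, and present its tip for reading: rod level, tip about 40 mm above the middle of the plate, touching nothing. Finish while still holding the gauge steady there, and leave the other things on the bench where they are.

Things in the scene. Friction and masses are not known exactly. Their poses are not given: they have to be found in the camera images.
- reading_plate: loose round reading plate: oak disc 80 mm across with a white ceramic face, 30 mm high in all, 0.35 kg; origin at the centre of its underside, z up (its top is 30 mm above the origin); slides on the bench
- spot: thin flat cork disc 120 mm across let into the bench (0.6 mm proud in looks only, things slide over it freely); origin at its centre. The reading plate belongs on it
- gauge: loose gauge rod, 0.09 kg, lying level in its cradle, axis 50 mm above the bench. Origin on its axis at the collar's front face; x towards the tip, z up. Steel rod 8 mm across, x=0 to 75 mm; steel collar 30 mm across, x=-8 to 0; oak handle 16 mm wide (y) and 22 mm high (z), x=-100 to -8, free to grip across its width at x=-70 to -30
- gauge_tip (a point): the rounded end of the gauge rod, 75 mm ahead of the collar's front face, on the axis
- cradle: fixed dark wood cradle, base 165 x 44 x 8 mm, two notched posts 10 mm thick. Origin on the bench below the gauge's starting origin, x along the gauge to its tip, z up. Front post (x=50 mm) carries the rod, ears 56 mm high; rear post (x=-88 mm) carries the handle's end, ears 48 mm high. The gauge lifts straight up
- guide: fixed steel base plate (190 x 70 x 12 mm) on which a length of guitar neck is clamped, sloping; origin on the bench vertically below the mouth of the guide tube; x points the way the tube leads, z up. Plate, neck and clamps lie at x from 10 to 210 mm
- guide_tube: fixed brass guide tube in the end of a guitar neck (neck 50 mm wide, begins 30 mm behind the mouth, its top 30 mm above the bore axis). Origin: centre of the mouth, 115 mm above the bench; x into the bore, sloping down 20 degrees; y level. Bore 13 mm across, 94 mm deep, mouth flared to 20 mm, rim 28 mm. Fully home, the gauge's collar is stopped on the rim: its origin at this origin, x along x
- fret_file: bystander: steel fret file with a round wooden handle, 215 mm long, 20 mm high, flat on the bench; origin under it
- fret_puller: bystander: fret puller with red handles, 130 mm long, 14 mm high; origin under it
- bone_nut: bystander: bone nut, 45 x 7 x 10 mm; origin under its centre
- sanding_block: bystander: oak sanding block, 95 x 55 x 30 mm; origin under its centre
- tuning_fork: bystander: nickel tuning fork, 118 mm long, 6 mm high, flat on the bench; origin under it
- glue_jar: bystander: closed amber glass jar, 56 mm across, 75 mm high; origin under its centre
- fret_hammer: bystander: small hammer, 220 mm long, lying on the bench; origin under it

How it is judged:
By the outcome, as a careful person would: the job done as asked, in the order asked, and still so for the second after the job is handed in, while the arm keeps its last pose, push and grip.
It also fails if it takes over 61 s, if anything falls off the work surface, if the arm or the gripper's body presses on something with over 40 N, if the wrist force passes 120 N, or if a joint passes its speed limit or range.

## Working session

There is one attempt and no reset: what is moved stays moved. The work goes in short steps, Python scripts to look and compute and a tool call to move; the robot and the scene stay as the last step left them, time stands still between calls to the robot, and variables do not carry over. Pictures are saved under pics/ and viewed, about 8 in all and at most 12, crops included, and the job is handed in when it is done.

Besides the shell and the picture viewer there is one more tool, called after "Call:" as name(argument=value, ...), one argument or row to a line, values as JSON. drive_tool: Moves the arm, as the interface text tells. Its arguments: {"type":"object","properties":{"deltas":{"type":"array"},"grip_force":{"type":"number"}},"required":["deltas"]}

```bash
mkdir -p pics
cat > h.py <<'E'
import numpy as np, cv2, pickle
from scipy.spatial.transform import Rotation as R
def snap(env,name,fn):
    s=env.sense(); f=env.grab_frame(name); f=dict(f)
    if name=='wrist':
        T=np.eye(4);T[:3,:3]=R.from_rotvec(s['eef_rot']).as_matrix();T[:3,3]=s['ee_pos'];f['cam_to_world']=T@np.array(f['T_tool_cam'])
    cv2.imwrite('pics/%s.png'%fn,f['color']); pickle.dump(f,open('pics/%s.pkl'%fn,'wb')); return f
def load(fn): return pickle.load(open('pics/%s.pkl'%fn,'rb'))
def ray(f,uv):
    K=np.array([[f['fx'],0,f['cx']],[0,f['fy'],f['cy']],[0,0,1.]])
    p=cv2.undistortPoints(np.array(uv,float).reshape(-1,1,2),K,np.array(f['D'],float)).reshape(-1,2)
    return np.c_[p,np.ones(len(p))]
def onz(f,uv,z):
    M=np.array(f['cam_to_world']);d=ray(f,uv)@M[:3,:3].T;o=M[:3,3]
    return o+d*((z-o[2])/d[:,2])[:,None]
def dep(f,uv):
    M=np.array(f['cam_to_world']);r=ray(f,uv)
    z=np.array([f['range_z'][int(v),int(u)] for u,v in uv])
    return (r*z[:,None])@M[:3,:3].T+M[:3,3]
def cloud(f):
    v,u=np.mgrid[0:480,0:640]; uv=np.c_[u.ravel(),v.ravel()]
    M=np.array(f['cam_to_world']);z=f['range_z'].ravel()
    P=(ray(f,uv)*z[:,None])@M[:3,:3].T+M[:3,3]; P[z==0]=np.nan
    return P.reshape(480,640,3)
E
python3 - <<'E'
from rig import env
from h import *
print(env.sense(), env.grasp_offset)
for n in('top','side'): f=snap(env,n,n+'0'); print(np.round(f['cam_to_world'],3),f['fx'])
E
```

```text
{'clock': 0.0, 'qpos': array([-1.45860972e+00,  3.14021490e-01,  4.49791426e-02,  1.30356692e+00,
        1.52103962e-05,  1.43118586e+00]), 'joint_velocities': array([-0.0001882 ,  0.00192335, -0.00061136,  0.00010149, -0.00042176,
        0.00052529]), 'tau': array([ 4.53309749e-04, -4.80632758e+01,  2.98531115e+01,  1.92594709e-02,
       -1.80918769e-04, -1.87982494e-05]), 'ee_pos': array([ 0.14318688, -0.55632901,  0.20589696]), 'eef_rot': array([-3.11492950e+00, -3.94250262e-01, -6.29008694e-05]), 'wrist_force': array([-0.02152971,  0.92186778,  0.25424491]), 'torque': array([ 0.04762357, -0.06303836,  0.03638515]), 'gripper_width': 0.0858789999952273} -0.0187
[[-0.024 -0.996  0.091  0.481]
 [-1.     0.025  0.003  0.013]
 [-0.005 -0.091 -0.996  1.17 ]
 [ 0.     0.     0.     1.   ]] 493.83857777514646
[[-0.842 -0.32   0.435  0.019]
 [-0.54   0.499 -0.678  0.91 ]
 [-0.    -0.805 -0.593  0.898]
 [ 0.     0.     0.     1.   ]] 600.13236352308
```

View pics/top0.png

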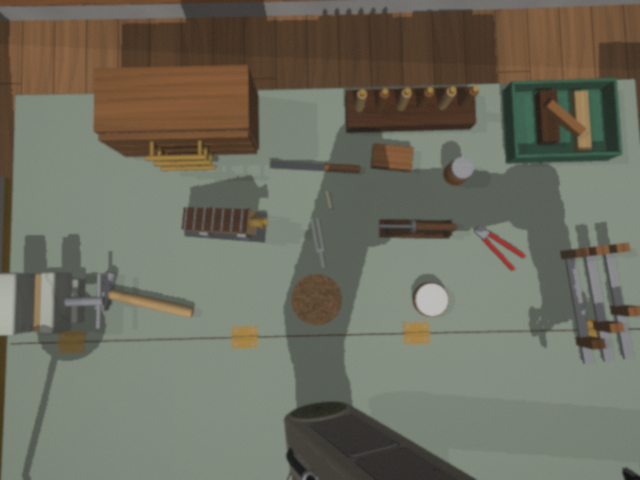

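View pics/side0.png

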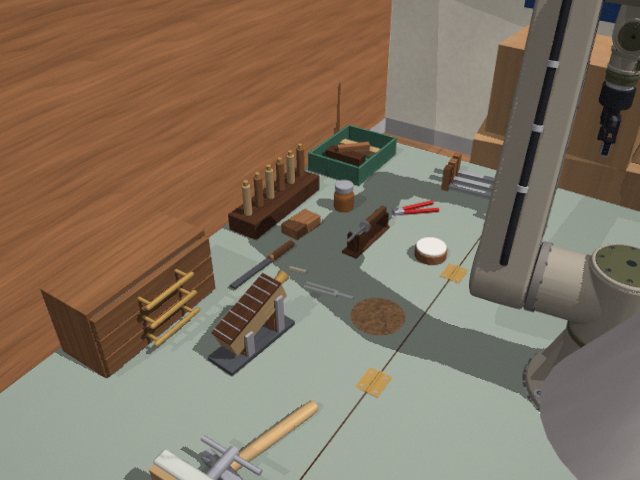

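The top view shows the plate at (431,299), the cork at (317,299), the cradle and gauge at (380–455,228) with the tip to the left, and the tube mouth near (265,223) leading left. Next I'll measure with depth.

Run:
```python
from h import *
f=load('top0'); P=cloud(f)
def rnd(a): return np.round(a,4)
# plate: points z .025-.035 near
p0=onz(f,[(431,299)],.03)[0]; c0=onz(f,[(317,299)],0)[0]; print('plate,cork rough',rnd(p0),rnd(c0))
m=(abs(P[...,2]-.03)<.008)&(np.hypot(P[...,0]-p0[0],P[...,1]-p0[1])<.06)
v,u=np.where(m); print('plate u',u.min(),u.max(),'v',v.min(),v.max(),'z',np.nanmedian(P[m][:,2]),'c',rnd(onz(f,[((u.min()+u.max())/2,(v.min()+v.max())/2)],.03)), len(u))
# cork by colour
hsv=cv2.cvtColor(f['color'],cv2.COLOR_BGR2HSV); cm=((hsv[...,0]<20)&(hsv[...,1]>80)).astype(np.uint8)
cm[:265]=0;cm[:,:285]=0;cm[330:]=0;cm[:,350:]=0
v,u=np.where(cm>0); (cc,r)=cv2.minEnclosingCircle(np.c_[u,v].astype(np.float32)); print('cork',cc,r,rnd(onz(f,[cc,(cc[0]+r,cc[1])],0)))
print('bench z',np.nanmedian(P[350:380,200:260,2]))
im=cv2.resize(f['color'][190:250,370:520],None,fx=5.2,fy=5.2,interpolation=cv2.INTER_CUBIC)
im2=cv2.resize(f['color'][190:250,160:310],None,fx=5.2,fy=5.2,interpolation=cv2.INTER_CUBIC)
im=np.clip(np.vstack([im2,im[:285]])*1.6,0,255).astype(np.uint8)[:600]
cv2.imwrite('pics/crop1.png',im)
```

```text
plate,cork rough [ 0.4316 -0.2334  0.03  ] [0.4365 0.0272 0.    ]
plate u 414 448 v 282 316 z 0.03085564905446536 c [[ 0.4316 -0.2334  0.03  ]] 937
cork (316.09234619140625, 299.29791259765625) 25.009355545043945 [[ 0.4358  0.0294  0.    ]
 [ 0.4344 -0.0294  0.    ]]
bench z 0.001245026762965118
```

View pics/crop1.png

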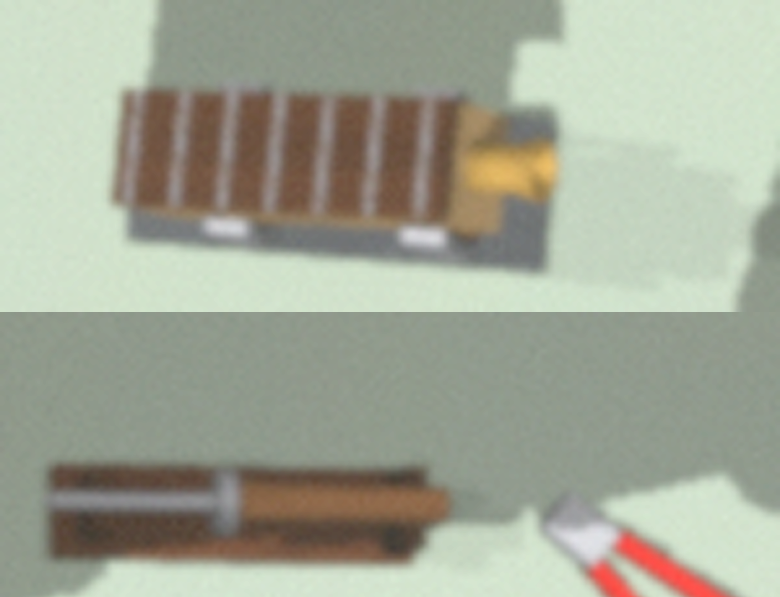

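The crops put the tube rim centre at about (266.7,222.3) full-frame. The collar front is at (411.7,226.2), the tip at (379.2,226), and the handle end at (456,226.7).

Run:
```python
from rig import env
from h import *
f=load('top0'); P=cloud(f); r=lambda a:np.round(a,4)
g=onz(f,[(379.2,226),(411.7,226.2),(456,226.7)],.05); print('tip,collar,end',r(g), np.linalg.norm(g[0]-g[2]))
print('mouth',r(onz(f,[(266.7,222.3)],.115)))
o=np.array([160,190]); q=np.array([(128,240),(545,270)])/5.2+o
b=onz(f,q,.012); print('base plate edge',r(b), np.linalg.norm(b[0]-b[1]))
print(r(dep(f,[(265,222),(260,222),(411,226),(413,226),(430,226),(445,226)])))
# cradle long edges at z 8mm
print('cradle edge',r(onz(f,np.array([(50,557-312),(410,560-312)])/5.2+[370,190],.008)))
w=snap(env,'wrist','w0'); print(r(w['T_tool_cam']),w['fx'])
```

```text
tip,collar,end [[ 0.6    -0.119   0.05  ]
 [ 0.5977 -0.1928  0.05  ]
 [ 0.594  -0.293   0.05  ]] 0.1741756040126379
mouth [[0.6071 0.1301 0.115 ]]
base plate edge [[0.5913 0.3349 0.012 ]
 [0.573  0.1466 0.012 ]] 0.1891725275707108
[[ 0.6086  0.1345  0.1082]
 [ 0.6065  0.1429  0.1277]
 [ 0.5978 -0.1905  0.0538]
 [ 0.5963 -0.1926  0.0668]
 [ 0.5961 -0.2322  0.0596]
 [ 0.5951 -0.2655  0.0611]]
cradle edge [[ 0.578  -0.124   0.008 ]
 [ 0.5727 -0.2865  0.008 ]]
[[-2.000e-04 -9.567e-01 -2.912e-01  7.500e-02]
 [ 1.000e+00 -3.000e-04  4.000e-04  0.000e+00]
 [-4.000e-04 -2.912e-01  9.567e-01 -1.675e-01]
 [ 0.000e+00  0.000e+00  0.000e+00  1.000e+00]] 360.74350856389606
```

```bash
cat > go.py <<'E'
# usage: go.py x y z yaw_deg tilt_deg  -> delta from the measured pose, tool axes (tool x at yaw, tipped down by tilt)
import sys
from rig import env
from h import *
def Rt(yaw,tilt):
    y=np.radians(yaw); t=np.radians(tilt)
    x=np.array([np.cos(y)*np.cos(t),np.sin(y)*np.cos(t),-np.sin(t)])
    yy=np.array([np.sin(y),-np.cos(y),0]); return np.c_[x,yy,np.cross(x,yy)]
if __name__=='__main__':
    a=list(map(float,sys.argv[1:])); s=env.sense()
    R0=R.from_rotvec(s['eef_rot']).as_matrix()
    d=R0.T@(np.array(a[:3])-s['ee_pos']); w=R.from_matrix(R0.T@Rt(*a[3:])).as_rotvec()
    print('pos',np.round(s['ee_pos'],4),'F',np.round(s['wrist_force'],1),'t',round(s['clock'],2)); print('shift',np.round(d,4),'turn',np.round(w,4),'q',np.round(s['qpos'],2),'grip',round(s['gripper_width'],4))
E
python3 go.py .430 -.297 .15 89 0
```

```text
pos [ 0.1432 -0.5565  0.2061] F [-0.7 -0.6  0.6] t 0.15
shift [ 0.3424 -0.1797  0.0564] turn [-1.1000e-03 -1.1000e-03 -1.3015e+00] q [-1.46  0.31  0.05  1.3  -0.    1.43] grip 0.0856
```

Call:
drive_tool(
  deltas=[
    [0.036,-0.019,0.006,0,0,-0.14,0.05],
    [0.072,-0.038,0.012,0,0,-0.28,0.05],
    [0.108,-0.057,0.018,0,0,-0.42,0.05],
    [0.144,-0.076,0.024,0,0,-0.56,0.05],
    [0.18,-0.095,0.03,0,0,-0.7,0.05],
  ],
)

```text
clock: 0.65
ee_pos: [0.2947, -0.4187, 0.1764]
eef_rot: [-2.788, -1.447, -0.0]
wrist_force: [0.1, 0.2, 0.1]
gripper_width: 0.0497
```

```bash
python3 go.py .430 -.297 .08 89 0
```

```text
pos [ 0.2947 -0.4187  0.1764] F [0.1 0.2 0.1] t 0.65
shift [0.1774 0.0405 0.0964] turn [-1.000e-04 -2.000e-04 -5.963e-01] q [-1.11  0.2  -0.17  1.19  0.    1.07] grip 0.0497
```

Call:
drive_tool(
  deltas=[
    [0.036,0.008,0.02,0,0,-0.12,0.05],
    [0.072,0.016,0.04,0,0,-0.24,0.05],
    [0.108,0.024,0.06,0,0,-0.36,0.05],
    [0.144,0.032,0.08,0,0,-0.48,0.05],
    [0.177,0.04,0.096,0,0,-0.596,0.05],
  ],
)

```text
clock: 1.15
ee_pos: [0.4297, -0.2973, 0.0795]
eef_rot: [-2.24, -2.201, 0.0]
wrist_force: [-0.1, -0.3, 0.1]
gripper_width: 0.05
```

Call:
drive_tool(
  deltas=[
    [0,0,0,0,0,0,0.05],
  ],
)

```text
clock: 1.25
ee_pos: [0.4299, -0.295, 0.0782]
eef_rot: [-2.236, -2.2, -0.001]
wrist_force: [-0.2, -0.0, 0.3]
gripper_width: 0.0501
```

```bash
python3 go.py .430 -.297 .010 89 0
python3 - <<'E'
from rig import env
from h import *
f=snap(env,'wrist','w1')
E
```

```text
pos [ 0.4299 -0.295   0.0782] F [-0.2 -0.   0.3] t 1.25
shift [-0.0022  0.0003  0.0682] turn [-0.0028 -0.0039  0.0013] q [-0.76  0.29 -0.31  0.97  0.    0.83] grip 0.0501
```

View pics/w1.png

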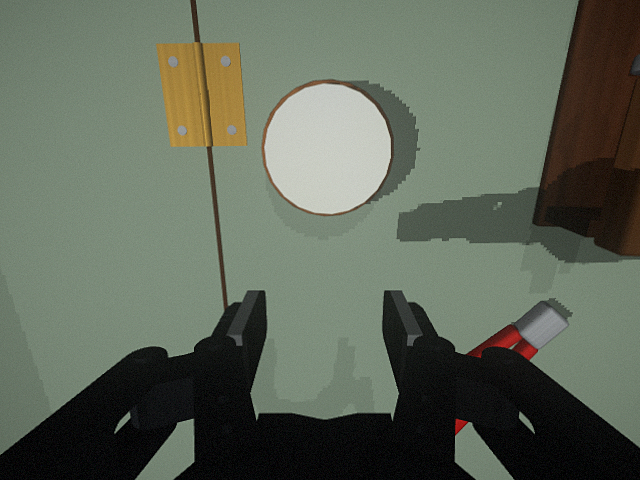

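Wrist view: plate top centred at (328,147), diameter about 131 px. Both fingertips are below it at (255,293) and (395,293), and the puller jaws at (540,320) are clear on the right.

Run:
```python
from h import *
f=load('w1'); print(onz(f,[(328,147),(328,80),(328,214)],.03), onz(f,[(515,355),(540,320)],.014), onz(f,[(240,95)],0))
```

```text
[[ 0.43381066 -0.23072903  0.03      ]
 [ 0.43427378 -0.19515937  0.03      ]
 [ 0.43328963 -0.27043894  0.03      ]] [[ 0.56914826 -0.3822247   0.014     ]
 [ 0.58293878 -0.35363818  0.014     ]] [[ 0.37869605 -0.19938699  0.        ]]
```

Call:
drive_tool(
  deltas=[
    [0,0,0.02,0,0,0,0.05],
    [0,0,0.04,0,0,0,0.05],
    [-0.002,0,0.06,0,0,0,0.05],
    [-0.002,0,0.068,0,0,0,0.05],
    [-0.002,0,0.068,0,0,0,0.05],
  ],
)

```text
clock: 1.8
ee_pos: [0.4279, -0.3012, 0.0121]
eef_rot: [-2.247, -2.192, 0.0]
wrist_force: [-0.1, 0.4, 0.4]
gripper_width: 0.0499
```

Call:
drive_tool(
  deltas=[
    [0.005,0.004,0.001,0,0,0,0.05],
    [0.018,0.0045,0.001,0,0,0,0.05],
    [0.03,0.0045,0.001,0,0,0,0.05],
    [0.045,0.004,0.001,0,0,0,0.05],
    [0.06,0.004,0.001,0,0,0,0.05],
  ],
)

```text
clock: 2.3
ee_pos: [0.4344, -0.2395, 0.0121]
eef_rot: [2.246, 2.196, 0.0]
wrist_force: [-0.0, -0.2, -0.3]
gripper_width: 0.0502
```

Call:
drive_tool(
  deltas=[
    [0.02,0,0,0,0,0,0.05],
    [0.04,0,0,0,0,0,0.05],
    [0.06,-0.001,0,0,0,0,0.05],
    [0.08,-0.001,0,0,0,0,0.05],
    [0.1,-0.001,0,0,0,0,0.05],
  ],
)

```text
clock: 2.8
ee_pos: [0.4355, -0.1392, 0.012]
eef_rot: [2.246, 2.197, 0.0]
wrist_force: [0.4, 0.1, -0.2]
gripper_width: 0.0495
```

Call:
drive_tool(
  deltas=[
    [0.02,0,0,0,0,0,0.05],
    [0.04,-0.001,0,0,0,0,0.05],
    [0.06,-0.001,0,0,0,0,0.05],
    [0.075,-0.002,0,0,0,0,0.05],
    [0.085,-0.002,0,0,0,0,0.05],
  ],
)

```text
clock: 3.3
ee_pos: [0.435, -0.0542, 0.0119]
eef_rot: [-2.245, -2.198, 0.0]
wrist_force: [0.0, 0.3, 0.2]
gripper_width: 0.0502
```

Call:
drive_tool(
  deltas=[
    [0.009,0,0,0,0,0,0.05],
    [0.017,0,0,0,0,0,0.05],
    [0.024,0,0,0,0,0,0.05],
    [0.028,0,0,0,0,0,0.05],
    [0.03,0,0,0,0,0,0.05],
  ],
)

```text
clock: 3.8
ee_pos: [0.4365, -0.026, 0.0117]
eef_rot: [2.247, 2.196, -0.0]
wrist_force: [0.5, 0.2, -0.8]
gripper_width: 0.05
```

```bash
python3 go.py .4358 -.013 .010 89 0
python3 - <<'E'
from rig import env
from h import *
f=snap(env,'wrist','w2')
E
```

```text
pos [ 0.4365 -0.026   0.0117] F [ 0.5  0.2 -0.8] t 3.8
shift [ 0.013  -0.001   0.0017] turn [-0.0001  0.0001 -0.0055] q [-0.24  0.22 -0.61  0.75 -0.    1.35] grip 0.05
```

View pics/w2.png

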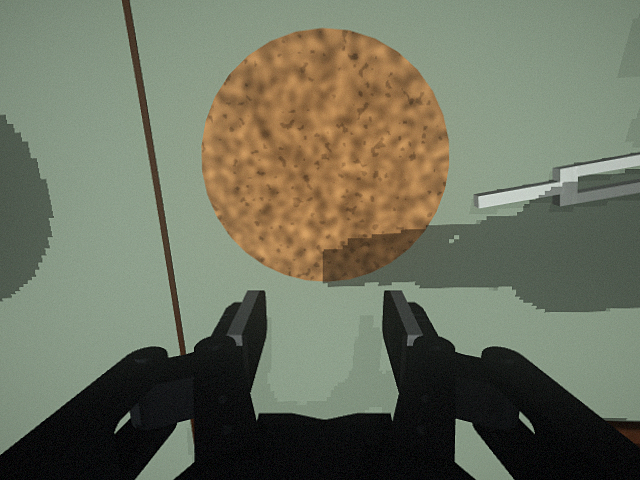

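The plate isn't in front of the fingers; only the cork is visible, centred at (325,154). I'll check from above.

Run:
```python
from rig import env
from h import *
f=snap(env,'top','top1')
w=load('w2'); print('cork',onz(w,[(325,154)],0), onz(w,[(325,28),(325,281)],0))
```

```text
cork [[0.43909485 0.03655654 0.        ]] [[ 0.4402929   0.09009401  0.        ]
 [ 0.4376011  -0.03007218  0.        ]]
```

View pics/top1.png

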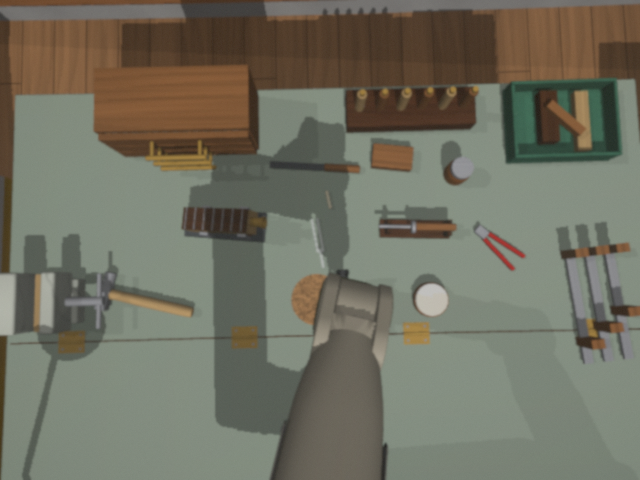

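The plate is still at (431,299), apparently unmoved, though the fingers swept through its measured place at z≈12 mm with no force. That doesn't add up, so I'll check the depth data in both cameras before moving again.

Run:
```python
from rig import env
from h import *
r=lambda a:np.round(a,4)
s=snap(env,'side','side1')
for n in('top0','top1','side0','side1'):
    f=load(n);P=cloud(f);c=f['color'].astype(int)
    w=(c.min(2)>150)&(abs(P[...,0]-.43)<.15)&(abs(P[...,1]+.1)<.35)&(P[...,2]<.06)
    k,l,st,ce=cv2.connectedComponentsWithStats(w.astype(np.uint8)); 
    for i in range(1,k):
        if st[i,4]>150: print(n,st[i],r(ce[i]),'depth',r(np.nanmedian(P[l==i],0)),'ray z.03',r(onz(f,[ce[i]],.03)))
f=load('w1');P=cloud(f); print('w1 depth plate',r(np.nanmedian(P[120:175,300:355].reshape(-1,3),0)), 'bench',r(np.nanmedian(P[150:250,60:140].reshape(-1,3),0)))
f=load('w2');P=cloud(f); print('w2 cork',r(np.nanmedian(P[120:175,300:355].reshape(-1,3),0)),'finger tips', r(P[300,255]),r(P[300,395]), r(P[320,255]))
```

```text
top0 [416 284  32  32 787] [431.6696 299.3418] depth [ 0.431  -0.2344  0.0313] ray z.03 [[ 0.4308 -0.2349  0.03  ]]
top1 [417 284  31  32 773] [431.6973 299.2212] depth [ 0.4312 -0.2346  0.0314] ray z.03 [[ 0.431 -0.235  0.03 ]]
side0 [ 360  208  123  103 6491] [420.1608 252.4324] depth [ 0.451  -0.2202 -0.002 ] ray z.03 [[ 0.4403 -0.188   0.03  ]]
side0 [ 427  244   51   82 1404] [454.0007 297.2286] depth [ 0.3198 -0.1052 -0.002 ] ray z.03 [[ 0.3073 -0.0792  0.03  ]]
side0 [ 267  300  128   98 5584] [329.5777 349.8752] depth [ 0.4725  0.175  -0.0019] ray z.03 [[0.4539 0.2014 0.03  ]]
side0 [ 363  352   69   63 1843] [399.6099 381.7157] depth [ 0.3088  0.1677 -0.0021] ray z.03 [[0.2996 0.2003 0.03  ]]
side1 [ 295  207  194  158 8808] [393.4933 286.6713] depth [ 0.4428 -0.0608 -0.0018] ray z.03 [[ 0.4362 -0.0395  0.03  ]]
side1 [ 388  224  123  152 4786] [451.1181 302.9164] depth [ 0.3154 -0.0875 -0.0022] ray z.03 [[ 0.3053 -0.0583  0.03  ]]
w1 depth plate [ 0.4332 -0.2307  0.0303] bench [ 0.2776 -0.2648  0.0005]
w2 cork [0.4401 0.0398 0.0009] finger tips [ 0.411  -0.0141  0.0533] [ 0.4646 -0.0148  0.0541] [ 0.4125 -0.0174  0.0627]
```

Run:
```python
from h import *
for n in('w1','w2'):
    f=load(n); f['cam_to_world']=np.array(f['T_tool_cam']); P=cloud(f)
    c=f['color'].astype(int).max(2)
    m=(f['range_z']>0)&(P[...,2]<(.06 if n=='w1' else .005)); Q=P[m]
    m2=(abs(Q[:,0])<.03)&(abs(Q[:,1])<.06)
    for lo in np.arange(-.10,.02,.01):
        q=Q[m2&(Q[:,2]>=lo)&(Q[:,2]<lo+.01)]
        if len(q): print(n,round(lo,2),len(q),'x',np.round(np.percentile(q[:,0],[1,99]),4),'|y|',np.round(np.percentile(abs(q[:,1]),[1,50,99]),4))
    for rr in(288,291,294,298,305,320): print(rr,np.round(P[rr,260],4),np.round(P[rr,250],4),np.round(P[rr,390],4))
```

```text
w1 -0.1 9627 x [-0.011   0.0178] |y| [0.0035 0.0486 0.0595]
w1 -0.09 11931 x [-0.0111  0.0135] |y| [0.0247 0.0467 0.0584]
w1 -0.08 3779 x [-0.0047  0.0141] |y| [0.0251 0.0393 0.0567]
w1 -0.07 1799 x [-0.01    0.0124] |y| [0.0241 0.0263 0.0417]
w1 -0.06 1630 x [-0.0102  0.0118] |y| [0.024  0.0266 0.0391]
w1 -0.05 1356 x [-0.0102  0.0118] |y| [0.0239 0.0268 0.039 ]
w1 -0.04 874 x [-0.0105  0.0118] |y| [0.0238 0.0259 0.0381]
w1 -0.03 62 x [-0.0079  0.0092] |y| [0.0239 0.0258 0.0261]
288 [-0.0386 -0.0469  0.0781] [-0.0379 -0.0539  0.0766] [-0.0383  0.0494  0.0775]
291 [ 0.0108 -0.0255 -0.0323] [ 0.0115 -0.0292 -0.0337] [ 0.0107  0.0277 -0.0321]
294 [ 0.0108 -0.025  -0.0351] [ 0.0116 -0.0286 -0.0367] [ 0.0109  0.0272 -0.0353]
298 [ 0.0111 -0.0242 -0.0393] [ 0.0113 -0.0281 -0.0397] [ 0.0108  0.0266 -0.0386]
305 [ 0.0091 -0.024  -0.0412] [ 0.011  -0.027  -0.0449] [ 0.0103  0.0258 -0.0436]
320 [ 0.0033 -0.0241 -0.0425] [ 0.0118 -0.0245 -0.0575] [ 0.0049  0.0258 -0.0452]
w2 -0.1 9595 x [-0.0111  0.0179] |y| [0.0037 0.0485 0.0596]
w2 -0.09 11906 x [-0.0111  0.0135] |y| [0.0247 0.0467 0.0584]
w
[... 151 characters left out ...]
19] |y| [0.024  0.0265 0.039 ]
w2 -0.05 1350 x [-0.0106  0.0118] |y| [0.0239 0.0268 0.039 ]
w2 -0.04 872 x [-0.0107  0.0117] |y| [0.0238 0.026  0.0383]
w2 -0.03 65 x [-0.008  0.009] |y| [0.0239 0.0242 0.026 ]
288 [-0.008  -0.0339  0.0116] [-0.0078 -0.0392  0.0111] [-0.0083  0.0364  0.0121]
291 [ 0.0115 -0.0252 -0.0338] [ 0.0116 -0.0292 -0.034 ] [ 0.0112  0.0276 -0.0331]
294 [ 0.0112 -0.0248 -0.036 ] [ 0.0113 -0.0288 -0.0362] [ 0.0113  0.027  -0.036 ]
298 [ 0.0117 -0.024  -0.0406] [ 0.0107 -0.0283 -0.0384] [ 0.0116  0.0263 -0.0402]
305 [ 0.0088 -0.0241 -0.0407] [ 0.0111 -0.027  -0.0452] [ 0.01    0.0259 -0.043 ]
320 [ 0.0035 -0.024  -0.0428] [ 0.0112 -0.0248 -0.0563] [ 0.0043  0.026  -0.0442]
```

The depth data explains it. At this opening the fingertips end at tool z ≈ −32 mm, about 25 mm shorter than the stated TCP implies. The fingers were therefore at z≈44 mm and passed over the plate without touching it. I'll go by the measured tip position: return behind the plate, then lower further while watching the force.

Call:
drive_tool(
  deltas=[
    [-0.03,0,-0.012,0,0,0,0.05],
    [-0.075,0.001,-0.012,0,0,0,0.05],
    [-0.12,0.002,-0.012,0,0,0,0.05],
    [-0.165,0.002,-0.012,0,0,0,0.05],
    [-0.21,0.002,-0.012,0,0,0,0.05],
  ],
)

```text
clock: 4.45
ee_pos: [0.4333, -0.2385, 0.0239]
eef_rot: [2.247, 2.195, 0.0]
wrist_force: [0.6, 0.6, 0.4]
gripper_width: 0.0501
```

Call:
drive_tool(
  deltas=[
    [-0.035,0,0,0,0,0,0.05],
    [-0.06,0,0,0,0,0,0.05],
    [-0.066,0,0,0,0,0,0.05],
    [-0.066,0,0.01,0,0,0,0.05],
    [-0.066,0,0.02,0,0,0,0.05],
  ],
)

```text
clock: 4.95
ee_pos: [0.4317, -0.3011, 0.0029]
eef_rot: [-2.246, -2.195, -0.0]
wrist_force: [-0.2, 0.1, -1.3]
gripper_width: 0.0499
```

```bash
python3 go.py .432 -.301 -.020 89 0
```

```text
pos [ 0.4317 -0.3011  0.0029] F [-0.2  0.1 -1.3] t 4.95
shift [0.0001 0.0003 0.0229] turn [-0.0005 -0.0009 -0.0054] q [-0.76  0.37 -0.4   0.79  0.    0.83] grip 0.0499
```

Call:
drive_tool(
  deltas=[
    [0,0,0.008,0,0,0,0.05],
    [0,0,0.014,0,0,0,0.05],
    [0,0,0.018,0,0,0,0.05],
    [0,0,0.021,0,0,0,0.05],
    [0,0,0.021,0,0,0,0.05],
  ],
)

```text
clock: 5.45
ee_pos: [0.432, -0.3018, -0.0175]
eef_rot: [-2.246, -2.196, 0.0]
wrist_force: [0.4, -0.1, -1.0]
gripper_width: 0.0499
```

Call:
drive_tool(
  deltas=[
    [0.01,0,0,0,0,0,0.05],
    [0.02,0,0,0,0,0,0.05],
    [0.028,0,0,0,0,0,0.05],
    [0.036,0,0,0,0,0,0.05],
    [0.045,0,0,0,0,0,0.05],
  ],
)

```text
clock: 5.95
ee_pos: [0.4334, -0.2568, -0.017]
eef_rot: [2.246, 2.195, -0.0]
wrist_force: [-0.1, -1.8, -1.1]
gripper_width: 0.0497
```

```bash
python3 go.py .432 -.301 -.020 89 0;python3 - <<'E'
from rig import env
from h import *
f=snap(env,'wrist','w3');P=cloud(f)
m=(f['color'].min(2)>120)&(abs(P[...,2]-.03)<.008)
v,u=np.where(m);(c,r)=cv2.minEnclosingCircle(np.c_[u,v].astype(np.float32));print(len(u),c,r,onz(f,[c],.03),np.nanmedian(P[m],0))
E
```

```text
pos [ 0.4334 -0.2568 -0.017 ] F [-0.1 -1.8 -1.1] t 5.95
shift [-0.0442 -0.0004  0.0031] turn [ 0.0005  0.0009 -0.0055] q [-0.69  0.36 -0.48  0.72 -0.    0.9 ] grip 0.0497
31330 (323.9176025390625, 217.89463806152344) 106.98858642578125 [[ 0.435144   -0.21166723  0.03      ]] [ 0.43499258 -0.20884513  0.0303518 ]
```

Contact is confirmed: −1.8 N along y, and the plate is now at y≈−0.212, about 44 mm ahead of the TCP. I'll keep pushing for another 0.243 m.

Call:
drive_tool(
  deltas=[
    [0.012,0,0,0,0,0,0.05],
    [0.03,0,0,0,0,0,0.05],
    [0.05,-0.001,0,0,0,0,0.05],
    [0.07,-0.001,0,0,0,0,0.05],
    [0.09,-0.001,0,0,0,0,0.05],
  ],
)

```text
clock: 6.5
ee_pos: [0.4341, -0.1657, -0.0171]
eef_rot: [2.247, 2.196, -0.0]
wrist_force: [-0.1, -2.6, 0.3]
gripper_width: 0.0499
```

Call:
drive_tool(
  deltas=[
    [0.02,0,0,0,0,0,0.05],
    [0.04,-0.001,0,0,0,0,0.05],
    [0.06,-0.001,0,0,0,0,0.05],
    [0.08,-0.002,0,0,0,0,0.05],
    [0.097,-0.002,0,0,0,0,0.05],
  ],
)

```text
clock: 7.0
ee_pos: [0.4337, -0.0684, -0.0171]
eef_rot: [-2.246, -2.196, 0.001]
wrist_force: [0.7, -2.2, 1.7]
gripper_width: 0.0498
```

Call:
drive_tool(
  deltas=[
    [0.015,0,0,0,0,0,0.05],
    [0.028,0,0,0,0,0,0.05],
    [0.039,0,0,0,0,0,0.05],
    [0.048,0,0,0,0,0,0.05],
    [0.055,0,0,0,0,0,0.05],
  ],
)

```text
clock: 7.5
ee_pos: [0.4357, -0.0146, -0.0172]
eef_rot: [2.246, 2.196, -0.0]
wrist_force: [-0.0, -1.7, 0.7]
gripper_width: 0.0498
```

```bash
cat > plate.py <<'E'
import sys
from rig import env
from h import *
f=snap(env,'wrist',sys.argv[1]);P=cloud(f)
m=((f['color'].min(2)>120)&(abs(P[...,2]-.03)<.008)).astype(np.uint8)
k,l,st,ce=cv2.connectedComponentsWithStats(m);i=1+np.argmax(st[1:,4])
v,u=np.where(l==i);(c,r)=cv2.minEnclosingCircle(np.c_[u,v].astype(np.float32));print(c,r,onz(f,[c,(c[0],c[1]-r),(c[0],c[1]+r)],.03))
E
python3 go.py .432 -.301 -.020 89 0;python3 plate.py w4
```

```text
pos [ 0.4357 -0.0146 -0.0172] F [-0.  -1.7  0.7] t 7.5
shift [-0.2865  0.0028  0.0029] turn [ 0.      0.0003 -0.0053] q [-0.22  0.26 -0.65  0.67 -0.    1.38] grip 0.0498
(323.8157958984375, 218.0) 107.10326385498047 [[ 0.43738958  0.03054843  0.03      ]
 [ 0.43819006  0.06503276  0.03      ]
 [ 0.43643141 -0.01075318  0.03      ]]
```

View pics/w4.png

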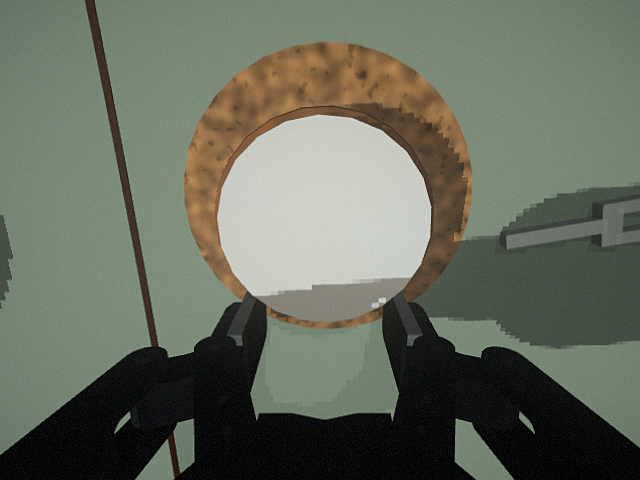

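The plate stands wholly on the cork. In the wrist view its rim spans rows 106–316, inside the cork at rows 42–328, and its centre is at about (0.4375, 0.027). Next I back off, rise, and go above the gauge.

Call:
drive_tool(
  deltas=[
    [-0.015,0,0,0,0,0,0.05],
    [-0.035,0,-0.01,0,0,0,0.05],
    [-0.06,0.02,-0.04,0,0,0,0.05],
    [-0.085,0.05,-0.07,0,0,0,0.05],
    [-0.115,0.08,-0.1,0,0,0,0.05],
  ],
)

```text
clock: 8.05
ee_pos: [0.5122, -0.1311, 0.0826]
eef_rot: [-2.246, -2.195, -0.001]
wrist_force: [1.1, -0.1, -0.2]
gripper_width: 0.0497
```

Call:
drive_tool(
  deltas=[
    [-0.03,0.02,0,0,0,0.005,0.05],
    [-0.06,0.04,0,0,0,0.01,0.05],
    [-0.09,0.06,0,0,0,0.01,0.05],
    [-0.116,0.075,0,0,0,0.01,0.05],
    [-0.116,0.075,0,0,0,0.01,0.05],
  ],
)

```text
clock: 8.55
ee_pos: [0.5858, -0.252, 0.0807]
eef_rot: [2.261, 2.18, 0.001]
wrist_force: [0.0, -0.5, 0.4]
gripper_width: 0.05
```

```bash
python3 go.py .596 -.243 .006 88 0;python3 - <<'E'
from rig import env
from h import *
f=snap(env,'wrist','w5')
E
```

```text
pos [ 0.5858 -0.252   0.0807] F [ 0.  -0.5  0.4] t 8.55
shift [0.0094 0.0097 0.0747] turn [ 0.0013  0.0004 -0.0015] q [-0.53  0.49 -0.    1.08  0.    1.08] grip 0.05
```

View pics/w5.png

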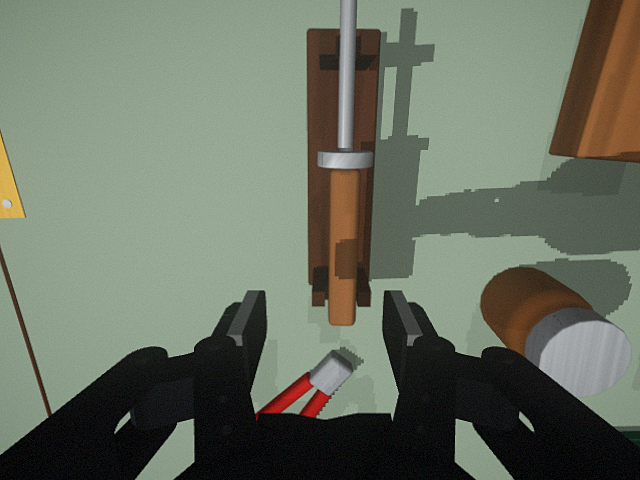

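The wrist view shows the gauge collar at (345,157), the rod top at (348,10) and the handle end at (342,325), between the fingers. The puller jaws at (335,370) are low, and the jar at (570,350) is off to the right.

Run:
```python
from h import *
f=load('w5'); r=lambda a:np.round(a,4)
print(r(onz(f,[(348,10),(347,80),(347,145)],.054)),r(onz(f,[(345,180),(343,320)],.061)),r(onz(f,[(341,324)],.061)))
P=cloud(f)
for v in (200,240,280):
    q=P[v,322:368]; m=abs(q[:,2]-.061)<.006; print(v,m.sum(),r(q[m].mean(0)),r(q[m].min(0)),r(q[m].max(0)))
for v in (60,100,130):
    q=P[v,325:370]; m=abs(q[:,2]-.054)<.006; print(v,m.sum(),r(q[m].mean(0)))
```

```text
[[ 0.6024 -0.1255  0.054 ]
 [ 0.6014 -0.1554  0.054 ]
 [ 0.6009 -0.1863  0.054 ]] [[ 0.5992 -0.2034  0.061 ]
 [ 0.5964 -0.2845  0.061 ]] [[ 0.5952 -0.2871  0.061 ]]
200 29 [ 0.5989 -0.2139  0.0611] [ 0.5911 -0.2147  0.0583] [ 0.6065 -0.2134  0.0624]
240 29 [ 0.598  -0.2358  0.0611] [ 0.5904 -0.2365  0.0586] [ 0.6057 -0.2353  0.0622]
280 29 [ 0.5969 -0.2594  0.0608] [ 0.5891 -0.2605  0.0582] [ 0.605  -0.2587  0.062 ]
60 16 [ 0.6019 -0.1464  0.0533]
100 16 [ 0.6011 -0.1645  0.0535]
130 15 [ 0.6005 -0.1789  0.0539]
```

Call:
drive_tool(
  deltas=[
    [0.0125,0.011,0.005,0,0,-0.007,0.05],
    [0.0125,0.011,0.03,0,0,-0.007,0.05],
    [0.0125,0.011,0.055,0,0,-0.007,0.05],
    [0.0125,0.011,0.07,0,0,-0.007,0.05],
    [0.0125,0.011,0.0745,0,0,-0.007,0.05],
  ],
)

```text
clock: 9.1
ee_pos: [0.5939, -0.2332, 0.0047]
eef_rot: [-2.244, -2.191, 0.001]
wrist_force: [0.4, 0.7, 0.2]
gripper_width: 0.0501
```

Call:
drive_tool(
  deltas=[
    [0,0,0,0,0,0,0.03],
    [0,0,0,0,0,0,0.005],
    [0,0,0,0,0,0,0.005],
    [0,0,0,0,0,0,0.005],
    [0,0,0,0,0,0,0.005],
  ],
  grip_force=60,
)

```text
clock: 9.6
ee_pos: [0.5966, -0.2365, 0.0085]
eef_rot: [2.249, 2.191, 0.002]
wrist_force: [0.7, 1.5, 5.3]
gripper_width: 0.0149
```

```bash
python3 go.py .5975 -.24 .006 87.6 0;python3 - <<'E'
from rig import env
from h import *
f=snap(env,'wrist','w6');f['cam_to_world']=np.array(f['T_tool_cam']);P=cloud(f); r=lambda a:np.round(a,4)
for c in range(270,384,10):
    col=P[:,c]; m=(abs(col[:,0])<.013)&(col[:,2]<-.005)&(col[:,2]>-.075); 
    if m.any(): print(c,np.where(m)[0].min(),r(col[np.where(m)[0].min()]))
E
```

```text
pos [ 0.5966 -0.2365  0.0085] F [0.7 1.5 5.3] t 9.6
shift [-0.0034  0.001   0.0025] turn [0.0022 0.0004 0.016 ] q [-0.5   0.56 -0.08  0.93  0.    1.09] grip 0.0149
270 311 [ 0.0073 -0.02   -0.0426]
280 298 [ 0.0069 -0.0176 -0.0307]
290 290 [ 0.0107 -0.0133 -0.0312]
300 287 [ 0.0109 -0.0093 -0.0286]
310 310 [ 0.0126 -0.0042 -0.0519]
320 311 [ 0.0125 -0.0007 -0.0525]
330 310 [ 0.0129  0.0029 -0.0523]
340 310 [ 0.0125  0.0064 -0.0516]
350 287 [ 0.0111  0.0116 -0.029 ]
360 295 [ 0.0111  0.015  -0.0366]
370 298 [ 0.0074  0.0197 -0.0317]
380 314 [ 0.0073  0.0219 -0.0451]
```

View pics/w6.png

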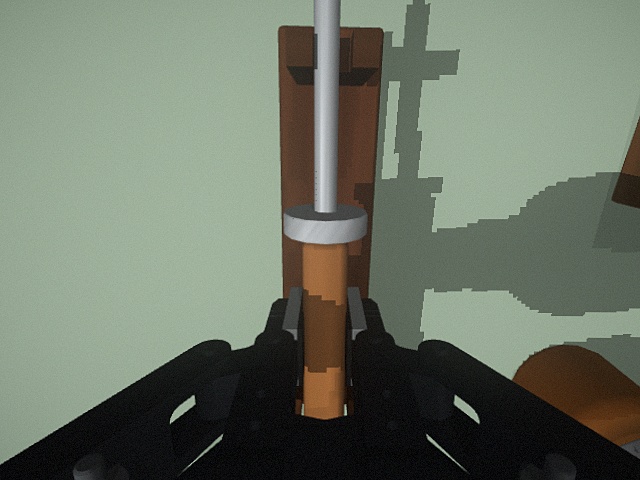

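The gauge is gripped between the pads at an opening of 14.9 mm, with the collar at (325,222). Next I lift straight up and measure how it sits in the tool frame.

Call:
drive_tool(
  deltas=[
    [0,0,-0.01,0,0,0,0.005],
    [0,0,-0.03,0,0,0,0.005],
    [0,0,-0.06,0,0,0,0.005],
    [0,0,-0.09,0,0,0,0.005],
    [0,0,-0.09,0,0,0,0.005],
  ],
  grip_force=80,
)

```text
clock: 10.15
ee_pos: [0.5982, -0.2382, 0.1024]
eef_rot: [2.245, 2.187, 0.003]
wrist_force: [1.1, -0.2, -0.5]
gripper_width: 0.0147
```

```bash
cat > gauge.py <<'E'
import sys
from rig import env
from h import *
r=lambda a:np.round(a,4)
f=snap(env,'wrist',sys.argv[1]);f['cam_to_world']=np.array(f['T_tool_cam']);P=cloud(f).reshape(-1,3)
def S(x0,x1): return P[(P[:,0]>x0)&(P[:,0]<x1)&(abs(P[:,1])<.02)&(P[:,2]<-.02)&(P[:,2]>-.075)]
for a in np.arange(.015,.14,.005):
    q=S(a,a+.005)
    if len(q): print(round(a,3),len(q),'y',r([q[:,1].min(),q[:,1].max()]),'ymid %.4f'%((q[:,1].min()+q[:,1].max())/2),'ztop %.4f z10 %.4f'%(q[:,2].min(),np.percentile(q[:,2],10)))
E
python3 gauge.py w7; python3 go.py .6 .1 .11 87.6 0
```

```text
0.015 571 y [-0.0068  0.009 ] ymid 0.0011 ztop -0.0541 z10 -0.0534
0.02 605 y [-0.0067  0.0089] ymid 0.0011 ztop -0.0545 z10 -0.0534
0.025 609 y [-0.0066  0.0091] ymid 0.0013 ztop -0.0547 z10 -0.0534
0.03 646 y [-0.0069  0.0091] ymid 0.0011 ztop -0.0546 z10 -0.0535
0.035 613 y [-0.0133  0.0156] ymid 0.0011 ztop -0.0579 z10 -0.0559
0.04 1212 y [-0.0134  0.0159] ymid 0.0013 ztop -0.0581 z10 -0.0566
0.045 1547 y [-0.0132  0.0158] ymid 0.0013 ztop -0.0578 z10 -0.0557
0.05 329 y [-0.0024  0.0053] ymid 0.0014 ztop -0.0474 z10 -0.0462
0.055 341 y [-0.0024  0.0053] ymid 0.0014 ztop -0.0473 z10 -0.0462
0.06 348 y [-0.0023  0.0052] ymid 0.0014 ztop -0.0473 z10 -0.0462
0.065 359 y [-0.0023  0.0051] ymid 0.0014 ztop -0.0473 z10 -0.0462
0.07 375 y [-0.0023  0.0054] ymid 0.0016 ztop -0.0477 z10 -0.0462
0.075 398 y [-0.0022  0.0054] ymid 0.0016 ztop -0.0471 z10 -0.0462
0.08 406 y [-0.0022  0.0053] ymid 0.0016 ztop -0.0474 z10 -0.0462
0.085 414 y [-0.0021  0.0056] ymid 0.0017 ztop -0.0473 z10 -0.0462
0.09 448 y [-0.0021  0.0055] ymid 0.0017 ztop -0.0475 z10 -0.0462
0.095 464 y [-0.0021  0.0055] ymid 0.0017 ztop -0.0474 z10 -0.0463
0.1 475 y [-0.002   0.0054] ymid 0.0017 ztop -0.0474 z10 -0.0462
0.105 499 y [-0.002   0.0056] ymid 0.0018 ztop -0.0475 z10 -0.0462
0.11 29 y [-0.0019  0.0056] ymid 0.0018 ztop -0.0452 z10 -0.0451
pos [ 0.5971 -0.2376  0.1   ] F [-0.1  0.5 -1.5] t 10.2
shift [ 0.3375 -0.006  -0.0109] turn [0.0042 0.0027 0.0156] q [-0.5   0.49  0.04  1.12 -0.    1.09] grip 0.0147
```

Call:
drive_tool(
  deltas=[
    [0.02,-0.003,-0.01,0,0,0,0.005],
    [0.055,-0.01,-0.03,0,0,0,0.005],
    [0.09,-0.016,-0.05,0,0,0,0.005],
    [0.125,-0.023,-0.07,0,0,0,0.005],
    [0.16,-0.03,-0.09,0,0,0,0.005],
  ],
)

```text
clock: 10.7
ee_pos: [0.568, -0.0734, 0.1866]
eef_rot: [-2.248, -2.19, 0.002]
wrist_force: [1.5, -0.5, -1.3]
gripper_width: 0.0146
```

Call:
drive_tool(
  deltas=[
    [0.035,-0.005,-0.005,0,0,0,0.005],
    [0.07,-0.01,-0.01,0,0,0,0.005],
    [0.105,-0.015,-0.01,0,0,0,0.005],
    [0.135,-0.02,-0.01,0,0,0,0.005],
    [0.145,-0.02,-0.01,0,0,0,0.005],
  ],
)

```text
clock: 11.2
ee_pos: [0.5513, 0.073, 0.1962]
eef_rot: [-2.244, -2.195, 0.003]
wrist_force: [-0.3, 0.9, -1.5]
gripper_width: 0.0147
```

Call:
drive_tool(
  deltas=[
    [0,0,0,0,0,0,0.005],
    [0,0,0,0,0,0,0.005],
  ],
)

```text
clock: 11.4
ee_pos: [0.5533, 0.0694, 0.1966]
eef_rot: [-2.25, -2.192, 0.002]
wrist_force: [-0.2, -0.6, -0.5]
gripper_width: 0.0144
```

```bash
python3 - <<'E'
from rig import env
from h import *
f=load('w7');f['cam_to_world']=np.array(f['T_tool_cam']);P=cloud(f).reshape(-1,3)
q=P[(abs(P[:,1]-.0013)>.009)&(abs(P[:,1])<.02)&(P[:,2]<-.03)&(P[:,2]>-.07)&(P[:,0]>.03)&(P[:,0]<.06)]
print('collar x',np.percentile(q[:,0],[0,1,5,50,95,99,100]).round(4))
w=snap(env,'wrist','w8')
E
python3 go.py .6 .1 .11 87.6 0
```

```text
collar x [0.0386 0.0391 0.0396 0.0447 0.0469 0.0469 0.047 ]
pos [0.5535 0.0689 0.1967] F [-1.1 -0.4 -0.4] t 11.45
shift [0.0323 0.0458 0.0866] turn [-0.0008  0.0006  0.0151] q [-0.02  0.28 -0.02  1.27 -0.    1.58] grip 0.0148
```

View pics/w8.png

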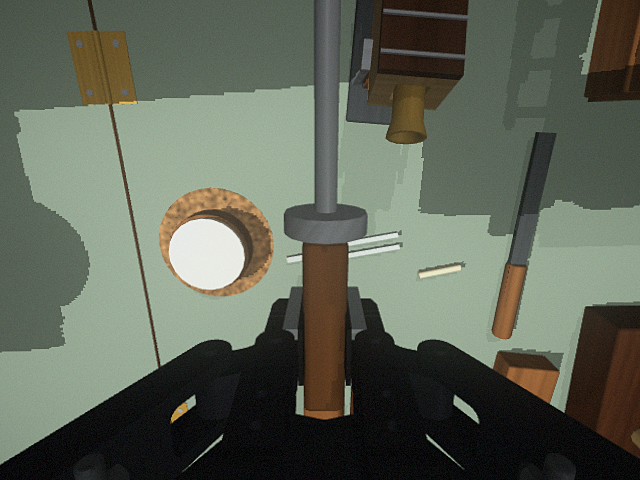

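The wrist view shows the tube with its flared rim centred at about (406,134), edges at (387,137) and (426,134), and the neck behind it at (365–467, 0–105). I'll fit that from depth.

Run:
```python
from h import *
f=load('w8'); P=cloud(f); r=lambda a:np.round(a,4)
for v in range(76,148,4):
    q=P[v,375:440].copy(); m=(q[:,2]>.085)&(q[:,2]<.16); 
    if m.sum()>3: i=np.where(m)[0]; q=q[m]; k=q[:,2].argmax(); print(v,'cols',375+i.min(),375+i.max(),'x %.4f..%.4f mid %.4f'%(q[:,0].min(),q[:,0].max(),(q[:,0].min()+q[:,0].max())/2),'ymed %.4f'%np.median(q[:,1]),'ztop %.4f zmin %.4f'%(q[:,2].max(),q[:,2].min()))
print('rim L/R at z .115',r(onz(f,[(387,137),(426,134)],.115)))
# neck top plane & sides
for v in (15,30,45,60):
    q=P[v,350:480]; m=q[:,2]>.1; i=np.where(m)[0]; q=q[m]; print(v,350+i.min(),350+i.max(),r(q[0]),r(q[-1]),r((q[0]+q[-1])/2))
```

```text
76 cols 375 439 x 0.5882..0.6252 mid 0.6067 ymed 0.1725 ztop 0.1286 zmin 0.1188
80 cols 375 439 x 0.5884..0.6267 mid 0.6076 ymed 0.1708 ztop 0.1238 zmin 0.1168
84 cols 375 439 x 0.5892..0.6279 mid 0.6085 ymed 0.1690 ztop 0.1196 zmin 0.1079
88 cols 375 439 x 0.5897..0.6296 mid 0.6096 ymed 0.1670 ztop 0.1175 zmin 0.1030
92 cols 375 439 x 0.5903..0.6315 mid 0.6109 ymed 0.1645 ztop 0.1165 zmin 0.1034
96 cols 375 439 x 0.5911..0.6331 mid 0.6121 ymed 0.1624 ztop 0.1185 zmin 0.0943
100 cols 375 439 x 0.5922..0.6350 mid 0.6136 ymed 0.1602 ztop 0.1193 zmin 0.0908
104 cols 375 438 x 0.5928..0.6360 mid 0.6144 ymed 0.1579 ztop 0.1197 zmin 0.0851
108 cols 392 436 x 0.6012..0.6357 mid 0.6185 ymed 0.1549 ztop 0.1207 zmin 0.0852
112 cols 392 423 x 0.6008..0.6210 mid 0.6109 ymed 0.1523 ztop 0.1218 zmin 0.1109
116 cols 392 423 x 0.6006..0.6212 mid 0.6109 ymed 0.1498 ztop 0.1228 zmin 0.1115
120 cols 391 422 x 0.6000..0.6187 mid 0.6094 ymed 0.1474 ztop 0.1261 zmin 0.1116
124 cols 390 423 x 0.5989..0.6192 mid 0.6091 ymed 0.1450 ztop 0.1261 zmin 0.1158
128 cols 388 424 x 0.5978..0.6197 mid 0.6088 ymed 0.1427 ztop 0.1287 zmin 0.1153
132 cols 387 425 x 0.5969..0.6203 mid 0.6086 ymed 0.1400 ztop 0.1278 zmin 0.1043
136 cols 386 426 x 0.5967..0.6213 mid 0.6090 ymed 0.1374 ztop 0.1213 zmin 0.1050
140 cols 388 423 x 0.5993..0.6217 mid 0.6105 ymed 0.1347 ztop 0.1136 zmin 0.1048
rim L/R at z .115 [[0.5973 0.1373 0.115 ]
 [0.6229 0.1384 0.115 ]]
15 379 468 [0.5918 0.2101 0.1055] [0.6416 0.2044 0.1211] [0.6167 0.2073 0.1133]
30 377 465 [0.5911 0.2027 0.1024] [0.6399 0.1963 0.1232] [0.6155 0.1995 0.1128]
45 363 464 [0.5824 0.1947 0.1009] [0.6391 0.188  0.1261] [0.6107 0.1913 0.1135]
60 362 464 [0.5818 0.186  0.1007] [0.6392 0.1798 0.1277] [0.6105 0.1829 0.1142]
```

```bash
cat > ins.py <<'E'
# ins.py d [dx dz]: delta so that collar is d metres before home
import sys
from rig import env
from h import *
from go import Rt
d=float(sys.argv[1]); M=np.array([.6095,.137,.115]); G=np.array([.047,.0014,-.0422])
Rg=Rt(84.9,20); u=Rt(84.5,20)[:,0]; p=M-d*u-Rg@G; s=env.sense(); R0=R.from_rotvec(s['eef_rot']).as_matrix()
print('target',p.round(4),'pos',s['ee_pos'].round(4),'F',s['wrist_force'].round(1),'t',s['clock'],'grip',s['gripper_width'].round(4))
print('F tool',(R0.T@s['wrist_force']).round(1),'shift',(R0.T@(p-s['ee_pos'])).round(4),'turn',R.from_matrix(R0.T@Rg).as_rotvec().round(4),'q',s['qpos'].round(2))
E
python3 ins.py .095; python3 ins.py .12
```

```text
Traceback (most recent call last):
  File "ins.py", line 8, in <module>
    print('target',p.round(4),'pos',s['ee_pos'].round(4),'F',s['wrist_force'].round(1),'t',s['clock'],'grip',s['gripper_width'].round(4))
                                                                                                             ^^^^^^^^^^^^^^^^^^^^^^^^
AttributeError: 'float' object has no attribute 'round'
Traceback (most recent call last):
  File "ins.py", line 8, in <module>
    print('target',p.round(4),'pos',s['ee_pos'].round(4),'F',s['wrist_force'].round(1),'t',s['clock'],'grip',s['gripper_width'].round(4))
                                                                                                             ^^^^^^^^^^^^^^^^^^^^^^^^
AttributeError: 'float' object has no attribute 'round'
```

```bash
sed -i "s/s\['gripper_width'\].round(4)/round(s['gripper_width'],4)/" ins.py; python3 ins.py .12
```

```text
target [ 0.5921 -0.0335  0.1325] pos [0.5535 0.0689 0.1967] F [-1.1 -0.4 -0.4] t 11.45 grip 0.0148
F tool [-0.5 -1.1  0.4] shift [-0.1013  0.0414  0.0642] turn [ 0.01   -0.3483  0.0617] q [-0.02  0.28 -0.02  1.27 -0.    1.58]
```

Call:
drive_tool(
  deltas=[
    [-0.03,0.005,0,0,0,0,0.005],
    [-0.065,0.015,0,0,0,0,0.005],
    [-0.095,0.03,0,0,-0.03,0,0.005],
    [-0.101,0.041,0.01,0,-0.1,0.03,0.005],
    [-0.101,0.041,0.02,0.005,-0.17,0.06,0.005],
  ],
)

```text
clock: 11.95
ee_pos: [0.5936, -0.0366, 0.1771]
eef_rot: [2.231, 2.031, -0.191]
wrist_force: [-0.9, 0.8, -1.9]
gripper_width: 0.0144
```

```bash
python3 ins.py .12
```

```text
target [ 0.5921 -0.0335  0.1325] pos [ 0.5936 -0.0366  0.1771] F [-0.9  0.8 -1.9] t 11.95 grip 0.0144
F tool [ 1.  -1.   1.7] shift [ 0.0106 -0.0019  0.0435] turn [ 0.0013 -0.1757 -0.0052] q [-0.1   0.37  0.04  1.24 -0.17  1.56]
```

Call:
drive_tool(
  deltas=[
    [0,0,0.01,0,-0.06,0,0.005],
    [0.004,0,0.025,0,-0.12,0,0.005],
    [0.01,-0.001,0.04,0,-0.176,0,0.005],
    [0.0106,-0.001,0.0435,0,-0.176,0,0.005],
    [0.0106,-0.001,0.0435,0,-0.176,0,0.005],
  ],
)

```text
clock: 12.45
ee_pos: [0.5907, -0.0298, 0.1315]
eef_rot: [2.127, 1.951, -0.373]
wrist_force: [-0.5, -0.9, -0.5]
gripper_width: 0.0145
```

Call:
drive_tool(
  deltas=[
    [0,0,0,0,0,0,0.005],
    [0,0,0,0,0,0,0.005],
  ],
)

```text
clock: 12.65
ee_pos: [0.592, -0.0302, 0.1338]
eef_rot: [2.127, 1.947, -0.369]
wrist_force: [-0.7, -0.0, -0.2]
gripper_width: 0.0147
```

```bash
python3 ins.py .095; python3 gauge.py w9|sed -n '2p;10p;17p'
python3 - <<'E'
from rig import env
from h import *
for n in('top','side'): snap(env,n,n+'2')
a=load('top2')['color'][185:265,230:340];b=load('side2')['color'][230:330,230:350]
cv2.imwrite('pics/c2.png',np.hstack([cv2.resize(a,None,fx=3.6,fy=6*600/800*.8,interpolation=3) if 0 else cv2.resize(a,(400,291),interpolation=2),cv2.resize(b,(349,291),interpolation=2)]))
E
```

```text
target [ 0.5943 -0.0101  0.1239] pos [ 0.592  -0.0302  0.1338] F [-0.7 -0.  -0.2] t 12.65 grip 0.0147
F tool [-0.  -0.7  0.2] shift [0.0223 0.0005 0.0025] turn [ 0.0027 -0.0035  0.0004] q [-0.    0.42 -0.03  1.15 -0.34  1.66]
0.02 597 y [-0.0067  0.0089] ymid 0.0011 ztop -0.0543 z10 -0.0535
0.06 353 y [-0.0023  0.0052] ymid 0.0014 ztop -0.0474 z10 -0.0463
0.095 479 y [-0.0024  0.0054] ymid 0.0015 ztop -0.0479 z10 -0.0463
```

View pics/c2.png

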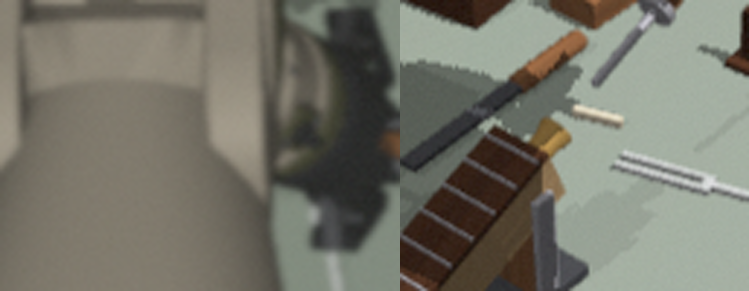

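The top view is blocked by the arm. The side view shows the rod coming in line, with the tip still clear of the brass mouth. Advancing slowly with force checks.

Call:
drive_tool(
  deltas=[
    [0.008,0,0.0015,0,-0.002,0,0.005],
    [0.016,0,0.0025,0,-0.003,0,0.005],
    [0.0225,0.0005,0.0025,0,-0.003,0,0.005],
    [0.0225,0.0005,0.0025,0,-0.003,0,0.005],
  ],
)

```text
clock: 13.2
ee_pos: [0.5933, -0.0076, 0.1217]
eef_rot: [2.122, 1.951, -0.375]
wrist_force: [0.3, -0.2, -2.0]
gripper_width: 0.0148
```

```bash
python3 ins.py .065
python3 - <<'E'
from rig import env
from h import *
f=snap(env,'wrist','w10'); r=lambda a:np.round(a,4)
g=dict(f);g['cam_to_world']=np.array(f['T_tool_cam']);P=cloud(g)
# neck/rim visible ahead in tool frame: rows 0..60
for v in (0,4,8,14,20,30):
    q=P[v,230:430]; m=(q[:,2]<-.0)&(q[:,2]>-.09)&(abs(q[:,1])<.03); 
    if m.any(): q=q[m]; print(v,m.sum(),'x %.4f'%np.median(q[:,0]),'y %.4f %.4f'%(q[:,1].min(),q[:,1].max()),'z %.4f %.4f'%(q[:,2].min(),q[:,2].max()))
E
```

```text
target [0.597  0.018  0.1137] pos [ 0.5933 -0.0076  0.1217] F [ 0.3 -0.2 -2. ] t 13.2 grip 0.0148
F tool [0.5 0.3 1.9] shift [ 0.027   0.0016 -0.0013] turn [ 0.0005 -0.      0.0046] q [ 0.04  0.44 -0.02  1.15 -0.35  1.7 ]
0 27 x 0.1100 y -0.0022 0.0054 z -0.0469 -0.0428
4 27 x 0.1090 y -0.0023 0.0055 z -0.0460 -0.0419
8 27 x 0.1079 y -0.0023 0.0056 z -0.0461 -0.0419
14 27 x 0.1065 y -0.0023 0.0056 z -0.0473 -0.0413
20 26 x 0.1049 y -0.0023 0.0053 z -0.0465 -0.0411
30 26 x 0.1023 y -0.0023 0.0053 z -0.0470 -0.0418
```

Call:
drive_tool(
  deltas=[
    [0.008,0.0005,-0.0005,0,0,0.002,0.005],
    [0.016,0.0008,-0.0005,0,0,0.002,0.005],
    [0.023,0.0008,-0.0005,0,0,0.002,0.005],
    [0.029,0.0008,-0.0005,0,0,0.002,0.005],
    [0.029,0.0008,-0.0005,0,0,0.002,0.005],
  ],
)

```text
clock: 13.75
ee_pos: [0.5965, 0.0193, 0.1125]
eef_rot: [2.125, 1.948, -0.375]
wrist_force: [-0.3, -0.6, -1.0]
gripper_width: 0.0146
```

```bash
python3 ins.py .045
python3 - <<'E'
from rig import env
from h import *
f=snap(env,'wrist','w11'); r=lambda a:np.round(a,4)
g=dict(f);g['cam_to_world']=np.array(f['T_tool_cam']);P=cloud(g)
for v in range(0,60,4):
    q=P[v,230:430]; m=(q[:,2]<-.0)&(q[:,2]>-.09)&(abs(q[:,1])<.03); 
    if m.any(): q=q[m]; print(v,m.sum(),'x %.4f'%np.median(q[:,0]),'y %.4f %.4f mid %.4f'%(q[:,1].min(),q[:,1].max(),(q[:,1].min()+q[:,1].max())/2),'z %.4f %.4f'%(q[:,2].min(),q[:,2].max()))
cv2.imwrite('pics/c3.png',cv2.resize(f['color'][0:120,240:420],(780,520),interpolation=2))
E
```

```text
target [0.5988 0.0367 0.1068] pos [0.5965 0.0193 0.1125] F [-0.3 -0.6 -1. ] t 13.75 grip 0.0146
F tool [-0.2 -0.2  1.1] shift [ 0.0184  0.0008 -0.0006] turn [0.0007 0.     0.002 ] q [ 0.08  0.47 -0.01  1.16 -0.34  1.75]
0 90 x 0.1104 y -0.0104 0.0158 mid 0.0027 z -0.0467 -0.0341
4 86 x 0.1101 y -0.0099 0.0158 mid 0.0029 z -0.0468 -0.0317
8 76 x 0.1100 y -0.0083 0.0151 mid 0.0034 z -0.0469 -0.0336
12 55 x 0.1094 y -0.0054 0.0119 mid 0.0032 z -0.0464 -0.0327
16 25 x 0.1060 y -0.0023 0.0052 mid 0.0014 z -0.0470 -0.0412
20 25 x 0.1049 y -0.0023 0.0049 mid 0.0013 z -0.0471 -0.0411
24 26 x 0.1039 y -0.0023 0.0053 mid 0.0015 z -0.0464 -0.0429
28 26 x 0.1028 y -0.0023 0.0053 mid 0.0015 z -0.0469 -0.0415
32 26 x 0.1018 y -0.0024 0.0053 mid 0.0015 z -0.0467 -0.0413
36 26 x 0.1007 y -0.0024 0.0053 mid 0.0015 z -0.0464 -0.0418
40 26 x 0.0996 y -0.0024 0.0053 mid 0.0015 z -0.0464 -0.0421
44 26 x 0.0985 y -0.0023 0.0053 mid 0.0015 z -0.0471 -0.0428
48 26 x 0.0975 y -0.0024 0.0054 mid 0.0015 z -0.0468 -0.0421
52 26 x 0.0965 y -0.0024 0.0054 mid 0.0015 z -0.0467 -0.0418
56 26 x 0.0954 y -0.0024 0.0054 mid 0.0015 z -0.0464 -0.0416
```

Run:
```python
from h import *
from scipy.optimize import least_squares
f=load('w11'); f['cam_to_world']=np.array(f['T_tool_cam']);P=cloud(f); E=[]
for v in range(0,16):
    q=P[v,230:430]; m=(q[:,2]<-.0)&(q[:,2]>-.09)&(abs(q[:,1])<.03)&(q[:,0]>.106); q=q[m]
    if len(q)>30: E+= [q[q[:,1].argmin()],q[q[:,1].argmax()]]; print(v,E[-2].round(4),E[-1].round(4))
E=np.array(E)
s=least_squares(lambda p:np.hypot(E[:,1]-p[0],E[:,2]-p[1])-.014,[.002,-.042]);print(s.x,np.abs(s.fun).max())
```

```text
0 [ 0.1099 -0.0104 -0.0454] [ 0.1096  0.0158 -0.0462]
1 [ 0.1099 -0.0101 -0.0445] [ 0.1097  0.016  -0.0451]
2 [ 0.11   -0.0103 -0.0431] [ 0.1098  0.0158 -0.044 ]
3 [ 0.1104 -0.0102 -0.0408] [ 0.1101  0.0161 -0.042 ]
4 [ 0.1102 -0.0099 -0.0409] [ 0.1098  0.0158 -0.0421]
5 [ 0.1102 -0.01   -0.04  ] [ 0.1098  0.0156 -0.0413]
6 [ 0.11   -0.0097 -0.0396] [ 0.1097  0.0154 -0.0407]
7 [ 0.1103 -0.0093 -0.0376] [ 0.1099  0.0153 -0.0389]
8 [ 0.11   -0.0083 -0.0378] [ 0.11    0.0151 -0.0375]
9 [ 0.1099 -0.0077 -0.0371] [ 0.1097  0.0142 -0.0378]
10 [ 0.1101 -0.0072 -0.0355] [ 0.1096  0.0133 -0.0372]
11 [ 0.1107 -0.0068 -0.0323] [ 0.1101  0.0129 -0.0344]
12 [ 0.1102 -0.0054 -0.033 ] [ 0.1096  0.0119 -0.0352]
13 [ 0.1102 -0.0032 -0.0318] [ 0.1098  0.0108 -0.0334]
14 [ 0.1072 -0.0023 -0.0424] [ 0.1101  0.0086 -0.0312]
[ 0.00303059 -0.04546885] 0.007843903481267015
```

View pics/c3.png

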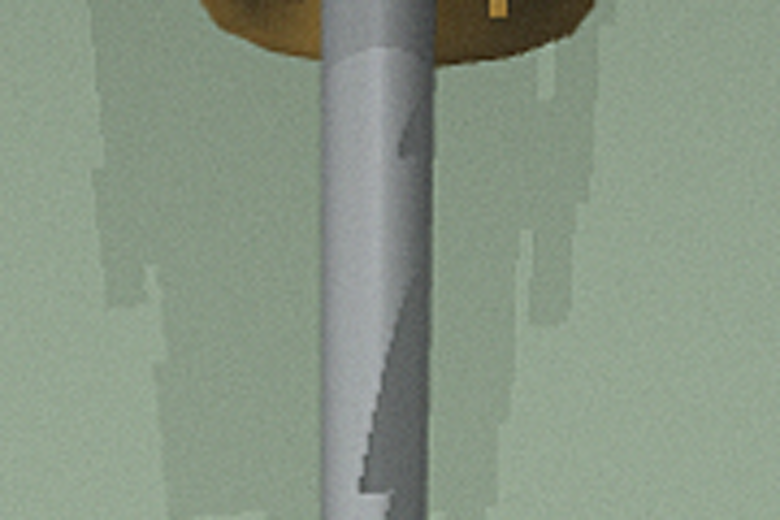

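The rod tip is inside the flare. The rim's circle fit puts its centre 1.3 mm to the right and about 2 mm above the rod axis, and the rim plane is 63 mm ahead of the collar face. I'll correct for that and push on.

Call:
drive_tool(
  deltas=[
    [0,0.0007,-0.001,0,0,0,0.005],
    [0.005,0.0012,-0.002,0,0,0,0.005],
    [0.012,0.0012,-0.002,0,0,0,0.005],
    [0.019,0.0012,-0.002,0,0,0,0.005],
    [0.025,0.0012,-0.002,0,0,0,0.005],
  ],
)

```text
clock: 14.3
ee_pos: [0.5999, 0.043, 0.106]
eef_rot: [2.125, 1.946, -0.374]
wrist_force: [-0.4, -0.1, -0.9]
gripper_width: 0.0147
```

```bash
cat > rim.py <<'E'
import sys
from rig import env
from h import *
from scipy.optimize import least_squares
f=snap(env,'wrist',sys.argv[1]); f['cam_to_world']=np.array(f['T_tool_cam']);P=cloud(f)
Q=P[:,230:430].reshape(-1,3); b=Q[(Q[:,0]>.04)&(Q[:,0]<.13)&(abs(Q[:,1])<.02)&(Q[:,2]<-.028)&(Q[:,2]>-.075)&(abs(Q[:,1]-.0014)>.006)]
c=b[b[:,0]<.052]; t=b[b[:,0]>=.052]
print('collar front %.4f'%np.percentile(c[:,0],99) if len(c) else '','rim x',np.percentile(t[:,0],[1,5,20]).round(4) if len(t) else '')
E=[]
x0=np.percentile(t[:,0],3) if len(t) else 0
for v in range(0,200):
    q=P[v,230:430]; q=q[(abs(q[:,0]-x0)<.003)&(abs(q[:,1])<.03)&(q[:,2]>-.075)&(q[:,2]<-.025)]
    if len(q) and q[:,1].max()-q[:,1].min()>.012: E+=[q[q[:,1].argmin()],q[q[:,1].argmax()]]
E=np.array(E)
if len(E)>8:
    s=least_squares(lambda p:np.hypot(E[:,1]-p[0],E[:,2]-p[1])-.014,[.002,-.042],loss='soft_l1',f_scale=.0005);print('rim centre y,z',s.x.round(4),len(E))
E
python3 ins.py .03; python3 rim.py w12
```

```text
target [0.6002 0.0507 0.1017] pos [0.5999 0.043  0.106 ] F [-0.4 -0.1 -0.9] t 14.3 grip 0.0147
F tool [ 0.2 -0.4  0.9] shift [ 0.0087 -0.0004  0.0015] turn [0.0009 0.     0.0009] q [ 0.12  0.49  0.01  1.17 -0.34  1.79]
collar front 0.0470 rim x [0.085  0.0853 0.0876]
rim centre y,z [ 0.0013 -0.0394] 36
```

Call:
drive_tool(
  deltas=[
    [0.007,0,0,0,0,0,0.005],
    [0.014,0,0,0,0,0,0.005],
    [0.02,0,0,0,0,0,0.005],
    [0.026,0,0,0,0,0,0.005],
    [0.031,0,0,0,0,0,0.005],
  ],
)

```text
clock: 14.85
ee_pos: [0.6026, 0.0719, 0.0955]
eef_rot: [2.125, 1.946, -0.374]
wrist_force: [-0.7, -0.6, -1.6]
gripper_width: 0.0146
```

Call:
drive_tool(
  deltas=[
    [0.0015,0,0,0,0,0,0.005],
    [0.003,0,0,0,0,0,0.005],
    [0.0045,0,0,0,0,0,0.005],
    [0.0055,0,0,0,0,0,0.005],
  ],
)

```text
clock: 15.25
ee_pos: [0.6031, 0.0764, 0.094]
eef_rot: [2.126, 1.946, -0.374]
wrist_force: [-0.3, 0.3, -1.1]
gripper_width: 0.0148
```

```bash
python3 ins.py 0; python3 rim.py w13; python3 gauge.py w14
```

```text
target [0.6029 0.0788 0.0914] pos [0.6031 0.0764 0.094 ] F [-0.3  0.3 -1.1] t 15.25 grip 0.0148
F tool [ 0.6 -0.3  1. ] shift [ 0.003  -0.0004  0.0016] turn [0.0012 0.0001 0.0004] q [ 0.17  0.53  0.04  1.18 -0.34  1.85]
collar front 0.0519 rim x [0.0533 0.0591 0.0798]
rim centre y,z [ 0.0013 -0.0362] 44
0.015 579 y [-0.0068  0.009 ] ymid 0.0011 ztop -0.0542 z10 -0.0535
0.02 595 y [-0.0067  0.0089] ymid 0.0011 ztop -0.0546 z10 -0.0535
0.025 609 y [-0.0066  0.0091] ymid 0.0012 ztop -0.0545 z10 -0.0534
0.03 641 y [-0.0069  0.0091] ymid 0.0011 ztop -0.0545 z10 -0.0535
0.035 618 y [-0.0134  0.0155] ymid 0.0011 ztop -0.0580 z10 -0.0561
0.04 1216 y [-0.0133  0.0158] ymid 0.0012 ztop -0.0585 z10 -0.0568
0.045 1322 y [-0.0132  0.0157] ymid 0.0012 ztop -0.0584 z10 -0.0558
0.05 1192 y [-0.0119  0.0147] ymid 0.0014 ztop -0.0557 z10 -0.0540
0.055 1082 y [-0.0108  0.0135] ymid 0.0013 ztop -0.0542 z10 -0.0525
0.06 972 y [-0.0093  0.0121] ymid 0.0014 ztop -0.0531 z10 -0.0514
0.065 1016 y [-0.0088  0.012 ] ymid 0.0016 ztop -0.0529 z10 -0.0514
0.07 1017 y [-0.0087  0.0121] ymid 0.0017 ztop -0.0528 z10 -0.0514
0.075 2081 y [-0.02  0.02] ymid -0.0000 ztop -0.0707 z10 -0.0690
0.08 3327 y [-0.02  0.02] ymid 0.0000 ztop -0.0712 z10 -0.0697
0.085 3742 y [-0.02  0.02] ymid -0.0000 ztop -0.0729 z10 -0.0710
0.09 3548 y [-0.02  0.02] ymid -0.0000 ztop -0.0726 z10 -0.0702
0.095 3936 y [-0.02  0.02] ymid 0.0000 ztop -0.0718 z10 -0.0698
0.1 2573 y [-0.02  0.02] ymid -0.0000 ztop -0.0711 z10 -0.0697
```

Call:
drive_tool(
  deltas=[
    [0.001,0,0,0,0,0,0.005],
    [0.002,0,0,0,0,0,0.005],
    [0.002,0,0,0,0,0,0.005],
  ],
)

```text
clock: 15.65
ee_pos: [0.6032, 0.0785, 0.0932]
eef_rot: [2.125, 1.946, -0.374]
wrist_force: [-0.1, 0.6, -1.8]
gripper_width: 0.0146
```

```bash
python3 ins.py 0
```

```text
target [0.6029 0.0788 0.0914] pos [0.6032 0.0785 0.0932] F [-0.1  0.6 -1.8] t 15.65 grip 0.0146
F tool [ 1.1 -0.2  1.5] shift [ 0.0009 -0.0003  0.0016] turn [0.0011 0.     0.0007] q [ 0.17  0.53  0.04  1.18 -0.34  1.85]
```

Call:
drive_tool(
  deltas=[
    [0.0007,0,0,0,0,0,0.005],
    [0.0015,0,0,0,0,0,0.005],
    [0.0015,0,0,0,0,0,0.005],
  ],
)

```text
clock: 15.95
ee_pos: [0.6032, 0.0791, 0.093]
eef_rot: [2.125, 1.945, -0.375]
wrist_force: [-0.9, -3.6, 1.1]
gripper_width: 0.0147
```

```bash
python3 ins.py 0
```

```text
target [0.6029 0.0788 0.0914] pos [0.6032 0.0791 0.093 ] F [-0.9 -3.6  1.1] t 15.95 grip 0.0147
F tool [-3.8 -0.6  0.3] shift [ 0.0002 -0.0003  0.0016] turn [0.0011 0.0014 0.0004] q [ 0.18  0.53  0.04  1.18 -0.34  1.85]
```

The stop is being felt (−3.8 N axial). I'll press a little more to seat it fully.

Call:
drive_tool(
  deltas=[
    [0.001,0,0,0,0,0,0.005],
    [0.002,0,0,0,0,0,0.005],
    [0.002,0,0,0,0,0,0.005],
  ],
)

```text
clock: 16.25
ee_pos: [0.6032, 0.0791, 0.0931]
eef_rot: [2.124, 1.942, -0.379]
wrist_force: [-1.4, -9.1, 3.5]
gripper_width: 0.0147
```

```bash
python3 ins.py 0; python3 gauge.py w15 | sed -n '5,8p'
python3 - <<'E'
from h import *
f=load('w15'); cv2.imwrite('pics/c4.png',cv2.resize(f['color'][90:330,240:410],(510,600),interpolation=2)[:600])
E
```

```text
target [0.6029 0.0788 0.0914] pos [0.6032 0.0791 0.0931] F [-1.4 -9.1  3.5] t 16.25 grip 0.0147
F tool [-9.8 -0.6 -0.1] shift [ 0.0002 -0.0003  0.0017] turn [ 0.0009  0.0049 -0.0007] q [ 0.18  0.53  0.04  1.18 -0.34  1.85]
0.035 637 y [-0.0134  0.0155] ymid 0.0011 ztop -0.0578 z10 -0.0561
0.04 1218 y [-0.0134  0.0159] ymid 0.0012 ztop -0.0584 z10 -0.0567
0.045 1396 y [-0.0132  0.0157] ymid 0.0012 ztop -0.0584 z10 -0.0558
0.05 1117 y [-0.0112  0.0141] ymid 0.0014 ztop -0.0549 z10 -0.0533
```

I'm out of picture views, so numbers only from here. It is home: motion stopped with −9.8 N purely axial force, and the rim is at the collar face. Now I draw it straight out.

Call:
drive_tool(
  deltas=[
    [-0.005,0,0,0,0,0,0.005],
    [-0.015,0,0,0,0,0,0.005],
    [-0.03,0,0,0,0,0,0.005],
    [-0.045,0,0,0,0,0,0.005],
    [-0.06,0,0,0,0,0,0.005],
  ],
)

```text
clock: 16.8
ee_pos: [0.5984, 0.0242, 0.1131]
eef_rot: [2.126, 1.945, -0.374]
wrist_force: [0.3, 0.3, -1.3]
gripper_width: 0.0148
```

Call:
drive_tool(
  deltas=[
    [-0.015,0,0,0,0,0,0.005],
    [-0.03,0,0,0,0,0,0.005],
    [-0.05,0,0,0,0,0,0.005],
    [-0.075,0,0,0,0,0,0.005],
    [-0.09,0,0,0,0,0,0.005],
  ],
)

```text
clock: 17.3
ee_pos: [0.591, -0.0608, 0.1444]
eef_rot: [2.126, 1.944, -0.373]
wrist_force: [0.5, -0.2, -1.0]
gripper_width: 0.0144
```

```bash
python3 ins.py .15; python3 gauge.py w16 | sed -n '5,9p;17p'
python3 - <<'E'
from h import *
for n in('w8','w16'):
    f=load(n)
    if n=='w16':
        from go import Rt
        continue
    P=cloud(f); m=((f['color'].min(2)>120)&(abs(P[...,2]-.03)<.008)).astype(np.uint8)
    k,l,st,ce=cv2.connectedComponentsWithStats(m);i=1+np.argmax(st[1:,4]); q=P[l==i]
    print(n,st[i],'plate ray',onz(f,[ce[i]],.03).round(4),'cloud mid',((q.min(0)+q.max(0))/2).round(4),(q.max(0)-q.min(0)).round(3))
    h=cv2.cvtColor(f['color'],cv2.COLOR_BGR2HSV); v,u=np.where((abs(P[...,2])<.006)&(h[...,0]<20)&(h[...,1]>80)); ok=(u>140)&(u<290)&(v>170)&(v<310)
    q=P[v[ok],u[ok]]; print('cork mid',((np.percentile(q,.5,0)+np.percentile(q,99.5,0))/2).round(4),(q.max(0)-q.min(0)).round(3))
E
```

```text
target [ 0.5894 -0.0615  0.1427] pos [ 0.591  -0.0608  0.1444] F [ 0.5 -0.2 -1. ] t 17.3 grip 0.0144
F tool [0.2 0.5 1. ] shift [-0.0002 -0.0015  0.0018] turn [ 0.0017  0.0004 -0.001 ] q [-0.05  0.4  -0.03  1.15 -0.35  1.61]
0.035 625 y [-0.013   0.0155] ymid 0.0012 ztop -0.0575 z10 -0.0561
0.04 1212 y [-0.0133  0.0158] ymid 0.0013 ztop -0.0583 z10 -0.0567
0.045 1533 y [-0.0132  0.0157] ymid 0.0012 ztop -0.0579 z10 -0.0556
0.05 322 y [-0.0024  0.0053] ymid 0.0014 ztop -0.0472 z10 -0.0462
0.055 343 y [-0.0024  0.0052] ymid 0.0014 ztop -0.0476 z10 -0.0462
0.095 472 y [-0.0021  0.0055] ymid 0.0017 ztop -0.0477 z10 -0.0464
w8 [ 169  218   76   71 4209] plate ray [[0.4375 0.0298 0.03  ]] cloud mid [0.437  0.0274 0.0275] [0.075 0.076 0.011]
cork mid [0.4262 0.0296 0.0018] [0.144 0.133 0.008]
```

```bash
python3 go.py .4311 -.0934 .12 88 0
```

```text
pos [ 0.5912 -0.0624  0.1452] F [ 0.3 -1.1  0.3] t 17.35
shift [-0.0342 -0.1567  0.0388] turn [-0.0068  0.3505 -0.056 ] q [-0.05  0.4  -0.03  1.15 -0.35  1.61] grip 0.0146
```

Call:
drive_tool(
  deltas=[
    [-0.007,-0.03,0.005,-0.001,0.07,-0.011,0.005],
    [-0.014,-0.06,0.012,-0.003,0.14,-0.022,0.005],
    [-0.021,-0.095,0.02,-0.004,0.21,-0.034,0.005],
    [-0.028,-0.13,0.03,-0.005,0.28,-0.045,0.005],
    [-0.034,-0.157,0.039,-0.007,0.35,-0.056,0.005],
  ],
)

```text
clock: 17.85
ee_pos: [0.4287, -0.0896, 0.1182]
eef_rot: [-2.253, -2.185, -0.003]
wrist_force: [-0.2, -0.8, -1.2]
gripper_width: 0.015
```

Call:
drive_tool(
  deltas=[
    [0,0,0,0,0,0,0.005],
    [0,0,0,0,0,0,0.005],
  ],
)

```text
clock: 18.05
ee_pos: [0.4306, -0.0908, 0.1185]
eef_rot: [-2.258, -2.182, 0.001]
wrist_force: [0.8, 0.1, -0.5]
gripper_width: 0.0145
```

```bash
python3 go.py .4311 -.0934 .028 88 0; python3 gauge.py w17 | sed -n '2p;10p;17p';python3 - <<'E'
from h import *
from rig import env
s=env.sense(); f=load('w17'); T=np.eye(4);T[:3,:3]=R.from_rotvec(s['eef_rot']).as_matrix();T[:3,3]=s['ee_pos'];f['cam_to_world']=T@np.array(f['T_tool_cam']); P=cloud(f)
m=((f['color'].min(2)>100)&(abs(P[...,2]-.03)<.006)); q=P[m]; print(m.sum(),q.min(0).round(4),q.max(0).round(4))
f=load('w17');print((R.from_rotvec(s['eef_rot']).as_matrix()).round(3))
E
```

```text
pos [ 0.4306 -0.0908  0.1185] F [ 0.8  0.1 -0.5] t 18.05
shift [-0.0026  0.0007  0.0905] turn [-0.0011 -0.0004  0.0007] q [-0.39  0.11 -0.44  1.03 -0.    1.21] grip 0.0145
0.02 588 y [-0.0068  0.0089] ymid 0.0011 ztop -0.0547 z10 -0.0534
0.06 348 y [-0.0023  0.0052] ymid 0.0014 ztop -0.0472 z10 -0.0463
0.095 485 y [-0.0024  0.0054] ymid 0.0015 ztop -0.0477 z10 -0.0463
8096 [ 0.4015 -0.0078  0.024 ] [0.4749 0.0608 0.0333]
[[ 0.033  0.999 -0.   ]
 [ 0.999 -0.033  0.   ]
 [ 0.    -0.    -1.   ]]
```

Call:
drive_tool(
  deltas=[
    [0,0,0.02,0,0,0,0.005],
    [-0.001,0,0.045,0,0,0,0.005],
    [-0.002,0,0.07,0,0,0,0.005],
    [-0.0025,0.0005,0.085,0,0,0,0.005],
    [-0.0025,0.0005,0.0905,0,0,0,0.005],
  ],
)

```text
clock: 18.6
ee_pos: [0.4312, -0.0914, 0.0263]
eef_rot: [-2.252, -2.186, 0.002]
wrist_force: [-0.5, 0.8, 0.1]
gripper_width: 0.0149
```

Call:
drive_tool(
  deltas=[
    [0,0,0,0,0,0,0.005],
    [0,0,0,0,0,0,0.005],
    [0,0,0,0,0,0,0.005],
    [0,0,0,0,0,0,0.005],
    [0,0,0,0,0,0,0.005],
  ],
)

```text
clock: 19.1
ee_pos: [0.4314, -0.0927, 0.0283]
eef_rot: [-2.256, -2.185, 0.0]
wrist_force: [0.1, -0.2, -1.4]
gripper_width: 0.0149
```

```bash
python3 go.py .4311 -.0934 .028 88 0; python3 gauge.py w18 | sed -n '2p;10p;17p';python3 - <<'E'
from h import *
from rig import env
r=lambda a:np.round(a,4)
s=env.sense(); Rm=R.from_rotvec(s['eef_rot']).as_matrix(); print('tip est',r(s['ee_pos']+Rm@[.122,.0018,-.0423]),'rod z slope',Rm[2,0].round(4))
for n in('side','top'):
    f=snap(env,n,n+'9');P=cloud(f); m=(f['color'].min(2)>120)&(abs(P[...,2]-.03)<.006)&(abs(P[...,0]-.437)<.06)&(abs(P[...,1]-.03)<.06); q=P[m]
    if len(q)>20: print(n,'plate',len(q),r((q.min(0)+q.max(0))/2),r(q.max(0)-q.min(0)))
    m=(P[...,2]>.055)&(P[...,2]<.09)&(abs(P[...,0]-.437)<.015)&(P[...,1]>-.02)&(P[...,1]<.08); q=P[m]
    if len(q): print(n,'rod pts',len(q),'ymax',r(np.percentile(q[:,1],98)),'x,z near tip',r(np.median(q[q[:,1]>np.percentile(q[:,1],80)],0)))
# bystander change check
a,b=load('top0')['color'].astype(int),load('top9')['color'].astype(int)
P0,P9=cloud(load('top0')),cloud(load('top9'))
for nm,(u,v) in dict(file=(343,168),puller=(503,248),nut=(329,200),block=(392,156),fork=(316,235),jar=(459,170),hammer=(150,302)).items(): print(nm,'colour diff',abs(a-b)[v-12:v+12,u-12:u+12].mean().round(1),'z diff mm',(np.nanmedian(abs(P0-P9)[v-12:v+12,u-12:u+12,2])*1000).round(1))
E
```

```text
pos [ 0.4314 -0.0927  0.0283] F [ 0.1 -0.2 -1.4] t 19.1
shift [-0.0007 -0.0003  0.0003] turn [-0.0008 -0.0005  0.0029] q [-0.39  0.2  -0.58  0.79  0.    1.21] grip 0.0149
0.02 592 y [-0.0067  0.0089] ymid 0.0011 ztop -0.0543 z10 -0.0535
0.06 349 y [-0.0023  0.0052] ymid 0.0014 ztop -0.0470 z10 -0.0461
0.095 485 y [-0.0024  0.0055] ymid 0.0015 ztop -0.0485 z10 -0.0464
tip est [0.437  0.0292 0.0705] rod z slope 0.0006
side plate 652 [0.4341 0.0301 0.0288] [0.0751 0.0766 0.0095]
side rod pts 71 ymax 0.0293 x,z near tip [0.4324 0.0262 0.0709]
top plate 748 [0.4342 0.0269 0.03  ] [0.0712 0.0734 0.0119]
top rod pts 87 ymax 0.0264 x,z near tip [0.4338 0.022  0.0744]
file colour diff 2.2 z diff mm 2.1
puller colour diff 4.4 z diff mm 2.2
nut colour diff 22.1 z diff mm 2.2
block colour diff 11.6 z diff mm 2.0
fork colour diff 44.0 z diff mm 2.2
jar colour diff 6.5 z diff mm 2.0
hammer colour diff 3.3 z diff mm 2.0
```

Both cameras agree: tip at y≈0.029 over the plate, which is at y≈0.027–0.030, and at z≈0.070–0.074. The colour change at the fork is probably shadow, but I'll check that before handing in.

Run:
```python
from h import *
for n,p in (('w2',(476,201)),('w4',(503,242))): print(n,onz(load(n),[p],.006).round(4))
# fork: grey, unsaturated bright streak in top0 / top9
for n in('top0','top9'):
    f=load(n);c=f['color'][212:272,300:336].astype(int); g=cv2.cvtColor(f['color'],cv2.COLOR_BGR2GRAY)[212:272,300:336].astype(float)
    e=(g-cv2.medianBlur(g.astype(np.uint8),15)); v,u=np.where(e>25); print(n,len(u),'u',300+u.min(),300+u.max(),round(300+u.mean(),1),'v',212+v.min(),212+v.max(),round(212+v.mean(),1)) if len(u) else print(n,0)
from rig import env; s=env.sense(); print(s['ee_pos'].round(4),s['clock'],np.abs(s['joint_velocities']).max().round(4))
```

```text
w2 [[0.5117 0.0129 0.006 ]]
w4 [[0.5116 0.0127 0.006 ]]
top0 2 u 300 300 300.0 v 249 250 249.5
top9 36 u 313 323 320.1 v 227 265 253.3
[ 0.431  -0.0926  0.0279] 19.25 0.0036
```

```bash
python3 -c "
from rig import env
print(env.sign_off()); s=env.sense(); print(s['clock'],s['ee_pos'])"
```

```text
the job is handed in; nothing more can be done
None
the job is handed in; nothing more can be done
```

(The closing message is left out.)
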